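Lock a blender jar's blade ring with the pin spanner

TASK

The second-hand glass blender jar stands upside down in its holding block and its blade lock ring is slack. Take the pin spanner from the grey mat, seat both prongs fully in two opposite holes of the ring before turning, and turn the ring clockwise until it comes up firmly against its stop; it is glass, so press and turn gently, do not force it, and touch the jar and ring with the spanner only. Then lay the spanner back down on the mat, prongs down, without dropping it, and leave the crockery alone.

Things in the scene. Friction and masses are not known exactly. Their poses are not given: they have to be found in the camera images.
- spanner_grip (a point): Pin spanner, 170 mm long, lying flat on the mat, prongs down. This point: centre of its red handle (20 mm wide, 24 mm high, from 55 mm behind this point to 45 mm ahead; its underside is 12 mm below). x points along the handle to the steel fork, z up. Grip it across its 20 mm width (y). 0.15 to 0.23 kg.
- spanner_head (a point): Point midway between the tips of the spanner's two prongs: 105 mm ahead (x) of the handle's centre and 12 mm below it, level with the handle's underside. Axes as for the handle. The fork's steel plate is 5 mm thick, its underside 9 mm above this point; the fork is 58 mm wide and open at the front.
- prong_a (a point): Tip centre of one prong, 23 mm to the +y side of spanner_head. Prongs are round, 6 mm in diameter, 9 mm long below the fork, point down, their tips bevelled by 1 mm.
- prong_b (a point): Tip centre of the other prong, 23 mm to the -y side of spanner_head.
- ring_face (a point): Centre of the top face of the aluminium lock ring (69 mm across, 20 mm high), on its vertical axis, 210 mm above the bench. Axes turn with the ring, z up. Four round blind holes, 7.6 mm across, 10 mm deep, 23 mm from the axis, on its +x, +y, -x, -y axes: the spanner's x may lie along any of these. Seated, the fork rests on the face. A black coupling, 30 mm across, stands 6 mm above it in the middle.
- jar: Glass blender jar, upside down, fixed with its plywood block (162 mm square, 46 mm high) to the bench. Origin under the block, on the lock ring's axis. The slack ring needs 0.5 to 1.2 rad more, clockwise from above, to its solid stop (1.25 on joint lock_ring, not measured: feel it). Drag 0.5 N m; it stays where left. Over 2 N m (20 N at the spanner's handle), or 25 N pressed on it, breaks it.
- mat: Grey tool mat, 300 mm along x, 160 mm along y, 3 mm thick, fixed to the bench; origin at the centre of its underside.
- mug_mid (a point): Red mug, loose, 80 mm in diameter (handle to 115 mm), 92 mm high; point half-way up. Leave alone.
- tumbler_mid (a point): Green glass tumbler, loose, 72 mm in diameter, 100 mm high; point half-way up. Leave alone.
- canister_mid (a point): White ceramic canister with a blue lid, loose, 84 mm in diameter, 100 mm high; point half-way up. Leave alone.
Not all that is in view belongs to the job. Of the things that look like the part that bears spanner_grip, take the one that is nearest to the robot's base at the start.

How it is judged:
On the way, in this order (a step that is already met when the one before it is completed fails the run):
1. both prongs are seated in the ring's holes, their tips at least 6 mm below the ring's face (z of each of prong_a, prong_b in the frame of ring_face below -0.006 m and horizontal distance between each of prong_a, prong_b and ring_face below 0.028 m), for 0.2 s.
2. the ring has been turned to within 0.03 rad of its stop with both prongs still seated (all of step 1 and value of joint lock_ring above 1.22 rad), for 0.2 s.
At the end, for the whole second after the job is handed in: The ring is within 0.03 rad (1 mm at its rim) of its stop, and the spanner lies still, flat and prongs down on the mat, its handle's centre and its head within the mat's outline (value of joint lock_ring above 1.22 rad and angle between spanner_grip's own z axis and vertical below 0.08 rad and z of spanner_grip in the frame of mat below 0.018 m and linear speed of spanner below 0.02 m/s and x of spanner_grip in the frame of mat between -0.15 and 0.15 m and y of spanner_grip in the frame of mat between -0.08 and 0.08 m and x of spanner_head in the frame of mat between -0.15 and 0.15 m and y of spanner_head in the frame of mat between -0.08 and 0.08 m); the robot touches nothing.
It fails at once if the jar or ring is forced: pressed by the spanner with more than 25 N while a prong is out of its hole, or over 110 N in all on the prongs, a turning effort of some 2 N m (contact force between spanner and lock_ring above 110 N or ((contact force between spanner and jar above 25 N or contact force between spanner and lock_ring above 25 N) and z of any of prong_a, prong_b in the frame of ring_face above -0.003 m)).
It fails at once if the ring is turned while a prong is out of its hole ((velocity of joint lock_ring above 0.2 rad/s or velocity of joint lock_ring below -0.2 rad/s) and z of any of prong_a, prong_b in the frame of ring_face above -0.003 m).
It fails at once if the arm or the gripper touches the jar or its ring with more than 2 N (contact force between any of the arm, the fingers and jar above 2 N or contact force between any of the arm, the fingers and lock_ring above 2 N).
It fails at once if the spanner is dropped (falls free faster than 0.6 m/s) (contact force between the fingers and spanner below 0.05 N and linear speed of spanner above 0.6 m/s).
It fails at once if a piece of crockery is moved by more than 20 mm or tipped (distance of any of mug_mid, tumbler_mid, canister_mid from where it was at the start of the episode above 0.02 m or angle between any of mug_mid, tumbler_mid, canister_mid's own z axis and vertical above 0.35 rad).
It also fails if it takes over 72 s, if anything falls off the work surface, if the arm or the gripper's body presses on something with over 40 N, if the wrist force passes 120 N, or if a joint passes its speed limit or range.

ROBOT

A 7-joint arm with a two-finger parallel gripper is mounted at the origin on the work surface. World frame = base frame: x ahead of the robot, y to its left, z up, the work surface at z = 0. Lengths are in m, angles in rad, forces in N, time in s.
With the tool pointing down it reaches from about 0.425 to 0.95 m from the base axis. Payload 4.7 kg.
Tool frame: the origin (TCP) lies between the finger pads; the fingertips stand 25 mm ahead of it and the grasp point (between the pads) lies 6 mm ahead of it; x points along the fingers, y is the direction in which the jaws open and shut, and the axes are right-handed (so a half turn about x gives the same grasp; the last joint's range is limited). The gripper opens to 85 mm and grips with 20 to 120 N. Pads are 22 mm wide; open, the fingers measure 114 mm over their backs; the gripper's body (76 mm by 85 mm) begins 54 mm behind the grasp point. The pads swing forward as they close: fully open they stand 13 mm farther back than shut.
Start: joints at [-1.155, 0.469, -0.049, 1.532, 0.024, 1.141, -0.082], TCP at [0.29, 0.609, 0.256] pointing down, gripper open.
Joint ranges: [-2.59, 2.59], [-0.33, 1.99], [-1.39, 1.29], [0.1, 2.45], [-1.04, 4.18], [0.21, 1.99], [-2.66, 2.66]. Speed limits (rad/s): [2.57, 2.57, 3.14, 3.14, 3.14, 3.14, 3.14].

INTERFACE

Orientations are given as a rotation vector (axis times angle).
In Python, from plant import read_state, vision, arm gives the robot as it stands.
- The arm moves only by the tool carry_out, never from a script. Its argument "steps" is text: rows parted by semicolons, each of 7 numbers parted by spaces: the turn, a rotation vector about the tool's x, y, z in degrees, then the shift along the tool's x, y, z in m, then the finger opening in m, from 0 to 0.0854. In form: ax ay az dx dy dz jaw; .... A call has 1 to 12 rows; each row is the pose to reach, as a shift and turn from the pose commanded when the call began, along the tool's axes at that moment; what a row does not reach only later rows make up. A row lasts 1/12 s, in which the tool goes at most 41.7 mm and 7.16 degrees, less where a joint would pass 70% of its speed; a pose out of reach is approached as far as the arm can. A call with a gripper value outside its range is refused whole. The fingers move at their own pace and stop on an object; "newtons" is the grip in N (left out, the last holds). Time passes only in rows, so rows that repeat a pose let the fingers close. It gives the time, the measured TCP pose, the force and the opening at its end, in the units of the state.
- read_state(): the state, without advancing time (a new reading comes with each control period).
- vision.capture(name): name is "side" or "top"; returns the picture (400x640x3 uint8, red, green, blue); there is no depth.
- vision.camera_model(name): a dict with "intrinsics" (3x3 intrinsics, pixels), "rvec" (rotation vector, rad) and "tvec" (3), from world to camera coordinates, as OpenCV has them. Camera axes: x right, y down, z forward; pixel columns grow to the right and rows downward; lengths in m; the calibration is good to about 2 mm. A picture is of the moment at which its call begins. camera_model takes no time and is no camera call.
- arm.finish_job(): hands the job in, once; it reports no verdict.
Trained networks look in the newest picture that a camera, given by its name, has taken for a name from the list of things; names that differ only in an ending like _2 or _b are one class to them, and where a whole thing is asked for, a point or a joint stands for the part that bears it (a point fixed in the world has none). Each returns a list of dicts, best first, with "score" (0 to 1); they miss things now and then, are a little off and sometimes report something else, mostly with a low value. They report only what shows in the picture. A call takes as long as a camera call. They do not tell look-alikes from the thing itself.
- vision.cut_out(name, camera): "region" (400x640 bool, what is visible of it) and "centre" ([row, column] in pixels, amid what is visible of it).
The state is a dict: "time_s": time; "joint_positions": joint angles; "dq": joint speeds; "effort": joint torques, N m; "tool_pos": TCP position; "eef_rot": TCP orientation; "wrist_force": force on the tool from outside, world axes, zero at the start; "torque": the same for the moment, N m; "grip_width": finger opening in m.
Only numpy, scipy, OpenCV 4.12 (cv2) and the standard library are available. Lean on these libraries where they do the work, as an engineer would, in place of code of your own. Each camera call takes 0.05 s, during which the arm holds its last target.

## Working session

There is one attempt and no reset: what is moved stays moved. The work goes in short steps, Python scripts to look and compute and a tool call to move; the robot and the scene stay as the last step left them, time stands still between calls to the robot, and variables do not carry over. Pictures are saved under pics/ and viewed, and the job is handed in when it is done.

Besides the shell and the picture viewer there is one more tool, called after "Call:" as name(argument=value, ...) on one line, values as JSON. carry_out: Moves the arm, as the interface text tells. Its arguments: {"type":"object","properties":{"steps":{"type":"string"},"newtons":{"type":"number"}},"required":["steps"]}

```bash
ls; mkdir -p pics
python3 - <<'E'
from plant import read_state, vision, arm
import cv2, numpy as np
print(read_state())
for n in ("side","top"):
    im=vision.capture(n); cv2.imwrite(f"pics/{n}0.png",im[:,:,::-1]); 
    m=vision.camera_model(n); print(n,m)
    R=cv2.Rodrigues(np.array(m["rvec"],float))[0]; print(-R.T@np.array(m["tvec"]).ravel())
E
```

```text
pics
{'time_s': 0.0, 'joint_positions': array([-1.15490037,  0.46945486, -0.04860968,  1.53373098,  0.02412604,
        1.14099732, -0.08231312]), 'dq': array([-0.00057747,  0.00210748,  0.00089269,  0.00169518,  0.00029324,
       -0.00138452,  0.00073028]), 'effort': array([ 3.53075052e-05, -5.10305464e+01, -4.70408541e-02, -2.37720412e+01,
        1.04763365e-02,  7.44233112e-03, -2.17980599e-06]), 'tool_pos': array([0.29018445, 0.60882802, 0.25523669]), 'eef_rot': array([ 0.34724293,  1.54286256, -0.35036275]), 'wrist_force': array([ 1.00549591,  0.04674834, -0.08082087]), 'torque': array([ 0.00143061,  0.04173302, -0.01941309]), 'grip_width': 0.08540499244117547}
side {'intrinsics': array([[520.91370763,   0.        , 312.05908798],
       [  0.        , 520.91370763, 200.22818896],
       [  0.        ,   0.        ,   1.        ]]), 'rvec': array([ 2.17462909, -0.12267181,  0.04093964]), 'tvec': array([-0.57790336,  0.20746367,  1.26552113])}
[ 0.49402253 -0.97755732  0.88254213]
top {'intrinsics': array([[492.04993303,   0.        , 324.5413857 ],
       [  0.        , 492.04993303, 198.4184325 ],
       [  0.        ,   0.        ,   1.        ]]), 'rvec': array([ 2.09850522, -2.14393017,  0.15419319]), 'tvec': array([0.09323907, 0.60861104, 1.25805879])}
[0.38854262 0.05015836 1.34474221]
```

View pics/side0.png

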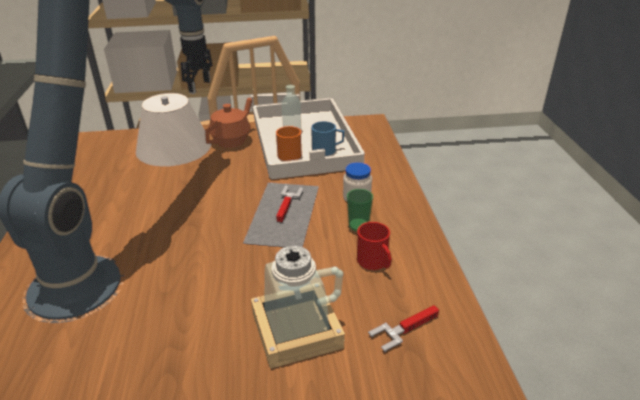

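View pics/top0.png

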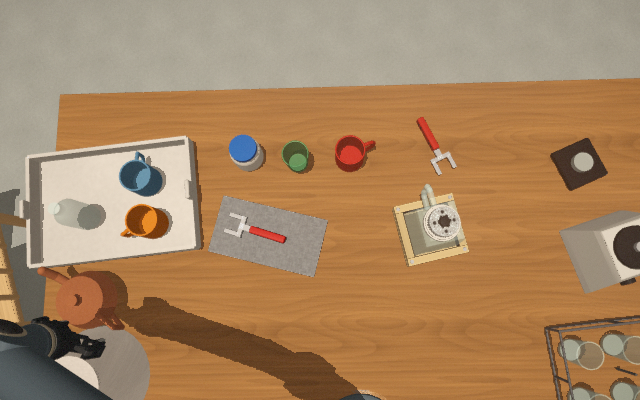

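In the top view there are two spanners. One is on the grey mat, with its handle at (268,236) and its fork at (237,228). The other is on the bare bench at (436,145). The description and the "nearest to base" rule both need checking, so I'll measure both.

```bash
cat > h.py <<'E'
from plant import read_state, vision, arm
import cv2, numpy as np
from scipy.spatial.transform import Rotation as Ro
from scipy.optimize import least_squares
def cam(n):
    m=vision.camera_model(n); R=cv2.Rodrigues(np.array(m["rvec"],float))[0]
    return np.array(m["intrinsics"]),R,np.array(m["tvec"],float).ravel()
def proj(n,P):
    K,R,t=cam(n); p=(np.atleast_2d(P)@R.T+t)@K.T; return p[:,:2]/p[:,2:]
def back(n,uv,z):
    K,R,t=cam(n); d=R.T@np.linalg.inv(K)@np.array([uv[0],uv[1],1.]); c=-R.T@t
    return c+d*(z-c[2])/d[2]
def crop(n,u,v,w,h,s,f,im=None):
    if im is None: im=vision.capture(n)
    c=im[v:v+h,u:u+w]; cv2.imwrite(f,cv2.resize(c,None,fx=s,fy=s,interpolation=cv2.INTER_CUBIC)[:,:,::-1])
E
python3 - <<'E'
from h import *
ims={n:vision.capture(n) for n in("top","side")}
for n in ims:
    for nm in ("spanner_grip","ring_face","jar","mat","mug_mid","tumbler_mid","canister_mid"):
        for r in vision.cut_out(nm,n):
            c=r["centre"]; z={"spanner_grip":.015,"ring_face":.21,"jar":.1,"mat":.003}.get(nm,.05)
            print(n,nm,round(r["score"],2),np.round(c,1),r["region"].sum(),np.round(back(n,(c[1],c[0]),z),3))
crop("top",205,190,130,95,6,"pics/t_sp.png",ims["top"])
crop("top",390,180,90,90,6,"pics/t_ring.png",ims["top"])
crop("side",245,180,80,70,8,"pics/s_sp.png",ims["side"])
crop("side",250,240,100,70,7,"pics/s_ring.png",ims["side"])
E
```

```text
top spanner_grip 0.96 [228.2 251.3] 451 [0.539 0.282 0.015]
top spanner_grip 0.85 [145.2 432.1] 491 [ 0.76  -0.221  0.015]
top ring_face 0.66 [224.8 439.5] 667 [ 0.516 -0.187  0.21 ]
top jar 0.78 [234.1 421.1] 3040 [ 0.505 -0.163  0.1  ]
top mat 0.85 [243.2 271. ] 5764 [0.498 0.23  0.003]
top mug_mid 0.85 [151.4 348.3] 994 [0.739 0.013 0.05 ]
top tumbler_mid 0.86 [154.1 296.5] 695 [0.735 0.154 0.05 ]
top tumbler_mid 0.56 [151.8 348.7] 968 [0.738 0.012 0.05 ]
top canister_mid 0.81 [155.7 243.1] 998 [0.734 0.3   0.05 ]
top canister_mid 0.16 [220.  437.7] 658 [ 0.546 -0.217  0.05 ]
side spanner_grip 0.9 [324.4 402.7] 784 [ 0.755 -0.228  0.015]
side spanner_grip 0.87 [201.8 289.8] 379 [0.544 0.267 0.015]
side ring_face 0.61 [261.1 292.9] 803 [ 0.525 -0.214  0.21 ]
side ring_face 0.42 [221.6 282.3] 3024 [ 0.512 -0.085  0.21 ]
side jar 0.82 [319.8 298.6] 6443 [ 0.528 -0.265  0.1  ]
side mat 0.72 [221.2 279.3] 3113 [0.509 0.193 0.003]
side mug_mid 0.98 [245.4 374.5] 1492 [0.738 0.001 0.05 ]
side mug_mid 0.74 [203.4 283. ] 314 [0.523 0.211 0.05 ]
side tumbler_mid 0.64 [206.9 355.4] 896 [0.719 0.169 0.05 ]
side canister_mid 0.67 [178.5 357.7] 709 [0.751 0.311 0.05 ]
```

View pics/t_sp.png

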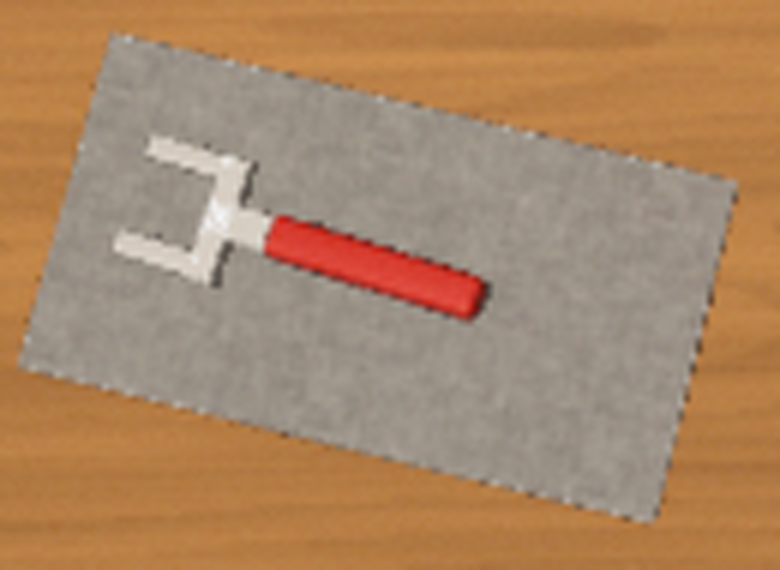

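View pics/t_ring.png

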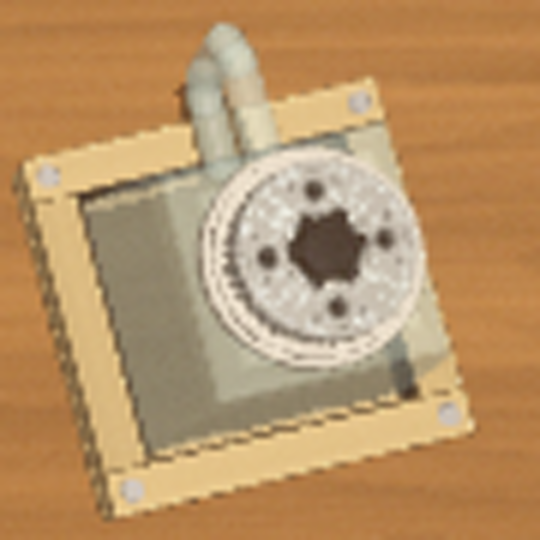

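View pics/s_sp.png

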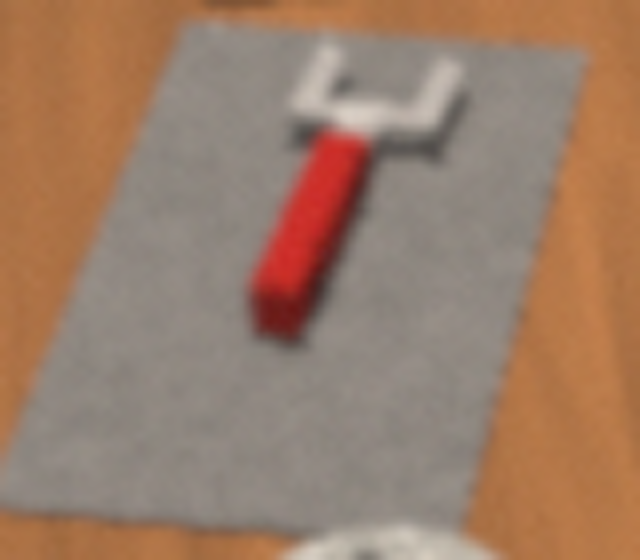

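View pics/s_ring.png

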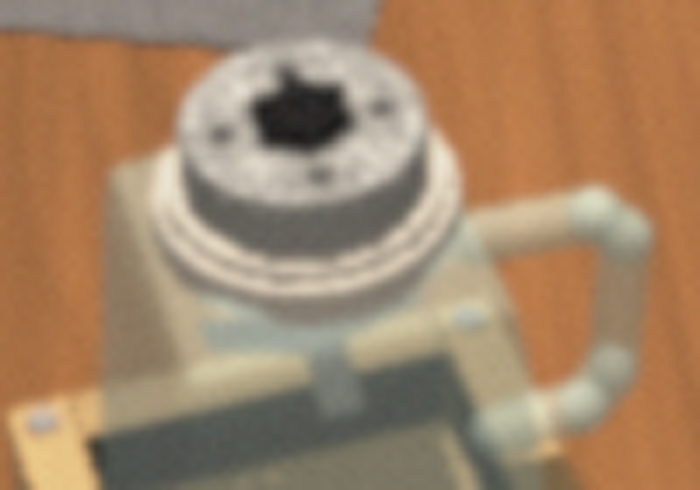

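The mat spanner is about 0.61 m from the base and the bench one about 0.79 m. The mat spanner is therefore the right one, and the close crop shows it clearly, prongs down with its fork to the left. The ring has four holes, at about (442,212), (454,220), (446,231) and (434,223) in the top view. Next I'll fit the poses precisely.

```bash
cat > fit.py <<'E'
from h import *
def holes(im,guess,r=2.6):
    g=255-cv2.cvtColor(im,cv2.COLOR_RGB2GRAY).astype(float); out=[]
    yy,xx=np.mgrid[:400,:640]
    for p in guess:
        p=np.array(p,float)
        for _ in range(6):
            m=(np.hypot(xx-p[0],yy-p[1])<r)
            w=np.clip(g-np.median(g[np.hypot(xx-p[0],yy-p[1])<5]),0,None)*m
            p=np.array([(w*xx).sum(),(w*yy).sum()])/w.sum()
        out.append(p)
    return np.array(out)
def ringfit(ht,hs):
    # params x,y,phi, side offset(px)
    def pts(q): 
        a=q[2]+np.arange(4)*np.pi/2
        return np.c_[q[0]+.023*np.cos(a),q[1]+.023*np.sin(a),np.full(4,.21)]
    def match(P,H): 
        d=np.linalg.norm(P[:,None]-H[None],axis=2); i=d.argmin(0); return (H-P[i]).ravel()
    res={}
    for nm,l in (("top",[("top",ht)]),("side",[("side",hs)]),("both",[("top",ht),("side",hs)])):
        best=None
        for phi in (0,.4,.8,1.2):
            r=least_squares(lambda q:np.concatenate([match(proj(n,pts(q)),H) for n,H in l]),[.52,-.19,phi])
            if best is None or r.cost<best.cost: best=r
        res[nm]=best; print(nm,np.round(best.x,4),"cost",round(best.cost,2),np.round(np.degrees(best.x[2])%90,1))
    return res
BOX=np.array([[x,y,z] for x in(-.055,.045) for y in(-.01,.01) for z in(-.012,.012)])
def redmask(im):
    h=cv2.cvtColor(im,cv2.COLOR_RGB2HSV); return (((h[...,0]<6)|(h[...,0]>172))&(h[...,1]>150)&(h[...,2]>90))
def hull(n,P,S=8):
    p=proj(n,P); return cv2.convexHull(p.astype(np.float32))[:,0]
E
python3 - <<'E'
from fit import *
ims={n:vision.capture(n) for n in("top","side")}
for n in ims: np.save(f"{n}_im.npy",ims[n])
ht=holes(ims["top"],[(390+a/6-.4,180+b/6-.4) for a,b in((314,190),(386,238),(338,306),(267,258))])
hs=holes(ims["side"],[(250+a/7-.4,240+b/7-.4) for a,b in((222,133),(382,105),(320,175),(286,76))],2)
print(ht.round(2).tolist(),hs.round(2).tolist())
ringfit(ht,hs)
# spanner: area-based soft silhouette fit of red handle
def softmask(n,P,box,S=6):
    x0,y0,w,h=box
    hu=(hull(n,P)+.5-[x0,y0])*S
    m=np.zeros((h*S,w*S),np.uint8); cv2.fillConvexPoly(m,np.round(hu*16-8).astype(np.int32),255,shift=4)
    return cv2.resize(m,(w,h),interpolation=cv2.INTER_AREA)/255.
boxes={"top":(235,215,60,40),"side":(270,190,30,40)}
def soft(im):
    f=im.astype(float); return np.clip((f[...,0]-f[...,1:].max(2)-30)/90,0,1)
from scipy.optimize import minimize
def P(q):
    R=Ro.from_euler('z',q[2]).as_matrix(); return BOX@R.T+[q[0],q[1],.015]
def cost(q,cams):
    c=0
    for n in cams:
        x0,y0,w,h=boxes[n]; s=soft(ims[n])[y0:y0+h,x0:x0+w]; c+=((s-softmask(n,P(q),boxes[n]))**2).sum()
    return c
a=back("top",(282,239),.015);b=back("top",(250,228),.015)
q0=[*((a+b)/2)[:2],np.arctan2(*(b-a)[1::-1])]
for cams in (["top"],["side"],["top","side"]):
    r=min((minimize(cost,q0,args=(cams,),method="Nelder-Mead",options=dict(initial_simplex=np.array(q0)+np.r_[np.zeros((1,3)),np.diag([s,s,5*s])])) for s in(.004,-.006,.01)),key=lambda r:r.fun)
    print(cams,np.round(r.x,4),np.degrees(r.x[2]).round(1),round(r.fun,2))
s=read_state(); R=Ro.from_rotvec(s["eef_rot"]).as_matrix(); print(R.round(3))
K=[back("top",p,.003) for p in((205+113/6,190+35/6),(205+738/6,190+183/6),(205+655/6,190+522/6),(205+20/6,190+367/6))]
print(np.round(K,3), np.mean(K,0))
E
```

```text
[[441.83, 211.31], [453.65, 219.39], [445.83, 230.76], [434.09, 222.53]] [[281.24, 258.78], [304.25, 254.85], [295.29, 264.67], [291.83, 253.81]]
top [ 0.5242 -0.1978  1.7102] cost 0.01 8.0
side [ 0.5261 -0.205   1.6826] cost 7.74 6.4
both [ 0.5254 -0.2005  0.1263] cost 16.17 7.2
['top'] [0.5238 0.2443 1.2451] 71.3 16.01
['side'] [0.525  0.2467 1.316 ] 75.4 55.25
['top', 'side'] [0.5242 0.2446 1.2537] 71.8 82.06
[[-0.     0.43   0.903]
 [ 0.     0.903 -0.43 ]
 [-1.     0.    -0.   ]]
[[0.633 0.362 0.003]
 [0.557 0.073 0.003]
 [0.405 0.113 0.003]
 [0.48  0.402 0.003]] [0.51886629 0.23754223 0.003     ]
```

Run:
```python
from fit import *
c=lambda a,b:(205+a/6-.4,190+b/6-.4)
f=[back("top",c(*p),.017) for p in((150,145),(118,242))]; m=(f[0]+f[1])/2
b=back("top",c(474,299),.027); b1=back("top",c(277,232),.027)
print(np.round([*f,m,b,b1],4)); d=m-b; print(np.degrees(np.arctan2(d[1],d[0])),np.linalg.norm(d[:2]),np.linalg.norm((b1-b)[:2]))
print(np.degrees(np.arctan2((b1-b)[1],(b1-b)[0])))
e=f[0]-f[1]; print(np.degrees(np.arctan2(e[1],e[0])))
```

```text
[[0.5802 0.3418 0.017 ]
 [0.5361 0.3558 0.017 ]
 [0.5581 0.3488 0.017 ]
 [0.5058 0.1929 0.027 ]
 [0.5379 0.2816 0.027 ]]
71.45367861984944 0.16447810422259815 0.09435287068479672
70.12369084982389
-17.601490195243215
```

Call:
carry_out(steps="7 0 0 0 -0.019 0.031 0.0854;14 0 0 0 -0.038 0.061 0.0854;21 0 0 0 -0.057 0.092 0.0854;28 0 0 0 -0.076 0.123 0.0854;35 0 0 0 -0.095 0.153 0.0854;41 0 0 0 -0.114 0.184 0.0854;48 0 0 0 -0.133 0.215 0.0854;55 0 0 0 -0.152 0.245 0.0854;62 0 0 0 -0.171 0.276 0.0854;69 0 0 0 -0.19 0.307 0.0854;76 0 0 0 -0.209 0.337 0.0854;82.5 0 0 0 -0.228 0.368 0.0854", newtons=60)

```text
time_s: 2.0
tool_pos: [0.5251, 0.2438, 0.2567]
eef_rot: [1.441, 1.041, -1.44]
wrist_force: [0.2, 1.1, 0.3]
grip_width: 0.0854
```

Call:
carry_out(steps="0 0 0 0.035 0 0 0.0854;0 0 0 0.07 0 0 0.0854;0 0 0 0.105 0 0 0.0854;0 0 0 0.14 0 0 0.08;0 0 0 0.17 0 0 0.07;0 0 0 0.2 0 0 0.06;0 0 0 0.215 0 0 0.05;0 0 0 0.2235 0 0 0.045;0 0 0 0.2235 0 0 0.04")

```text
time_s: 2.75
tool_pos: [0.5236, 0.2448, 0.0311]
eef_rot: [1.434, 1.045, -1.439]
wrist_force: [-1.0, 0.4, -0.1]
grip_width: 0.0399
```

Run:
```python
from fit import *
crop("top",205,170,150,110,5,"pics/t1.png"); crop("side",235,140,100,110,5,"pics/s1.png")
s=read_state();print(s["tool_pos"],s["joint_positions"].round(2),s["wrist_force"])
```

```text
[0.52523858 0.24549521 0.03355702] [-0.71  0.61  0.27  1.95 -0.27  0.62 -0.58] [ 0.19480605 -0.34804155 -0.05974779]
```

View pics/s1.png

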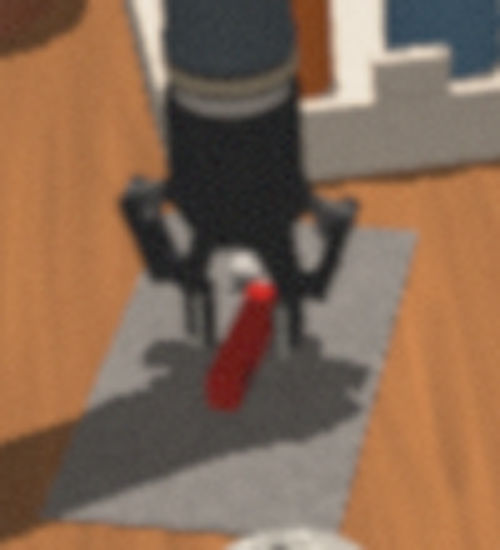

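View pics/t1.png

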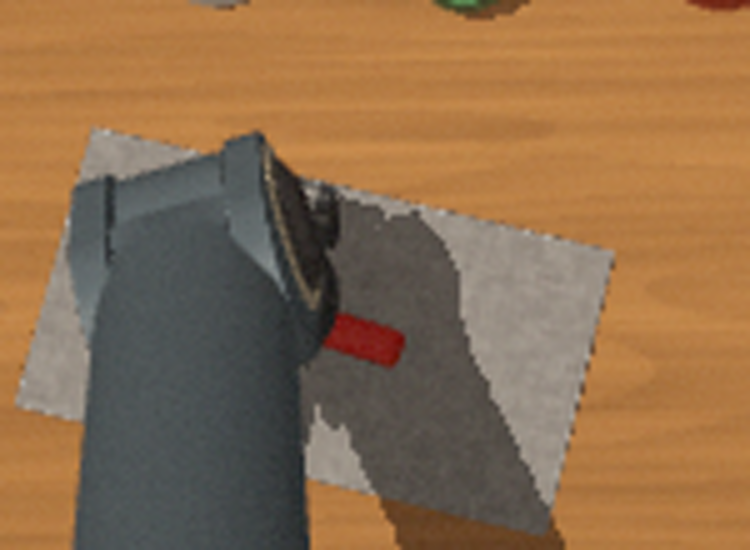

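The fingers straddle the red handle, which is at about (238,345) in the 5x side crop. Closing the gripper and lifting.

Call:
carry_out(steps="0 0 0 0 0 0 0.01;0 0 0 0 0 0 0.01;0 0 0 0 0 0 0.01;0 0 0 0 0 0 0.01;0 0 0 0 0 0 0.01;0 0 0 0 0 0 0.01;0 0 0 -0.01 0 0 0.01;0 0 0 -0.03 0 0 0.01;0 0 0 -0.06 0 0 0.01;0 0 0 -0.09 0 0 0.01;0 0 0 -0.09 0 0 0.01", newtons=90)

```text
time_s: 3.77
tool_pos: [0.5278, 0.2465, 0.1291]
eef_rot: [1.446, 1.043, -1.427]
wrist_force: [0.6, 0.1, -1.5]
grip_width: 0.018
```

Run:
```python
from fit import *
crop("side",235,120,100,110,5,"pics/s2.png")
s=read_state();print(s["tool_pos"],s["joint_positions"].round(2),s["wrist_force"],s["torque"],s["grip_width"])
print(Ro.from_rotvec(s["eef_rot"]).as_matrix().round(3))
```

```text
[0.52642263 0.24610449 0.12660183] [-0.76  0.47  0.33  1.91 -0.21  0.79 -0.63] [ 0.11302145 -0.49633281 -3.23037246] [-0.06258626 -0.00703712 -0.01832281] 0.017914919841558758
[[ 0.006  0.951 -0.309]
 [ 0.004 -0.309 -0.951]
 [-1.     0.005 -0.006]]
```

View pics/s2.png

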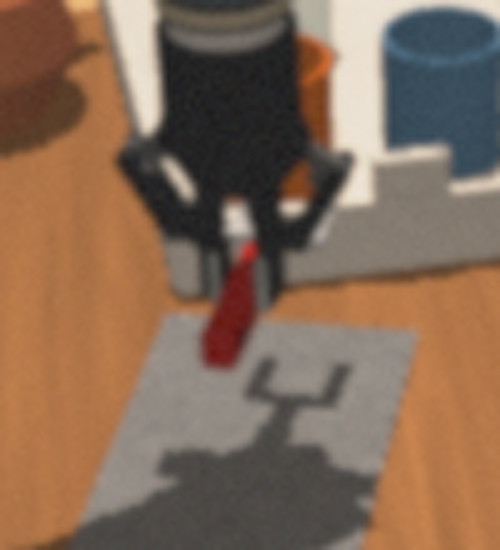

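Call:
carry_out(steps="0 0 0 -0.035 0 0 0.01;0 0 0 -0.07 0 0 0.01;0 0 0 -0.105 0 0 0.01;-2 0 0 -0.14 0.01 0.028 0.01;-5 0 0 -0.175 0.02 0.057 0.01;-8 0 0 -0.175 0.032 0.09 0.01;-11 0 0 -0.175 0.045 0.128 0.01;-14 0 0 -0.175 0.058 0.166 0.01;-17 0 0 -0.175 0.071 0.204 0.01;-20 0 0 -0.175 0.084 0.242 0.01;-23 0 0 -0.175 0.095 0.275 0.01;-26 0 0 -0.175 0.103 0.295 0.01")

```text
time_s: 4.82
tool_pos: [0.5296, -0.072, 0.297]
eef_rot: [1.105, 1.272, -1.11]
wrist_force: [-0.7, -0.0, -2.3]
grip_width: 0.018
```

Run:
```python
from fit import *
s=read_state();print(s["tool_pos"],s["joint_positions"].round(2),s["wrist_force"],s["torque"],s["grip_width"])
print(Ro.from_rotvec(s["eef_rot"]).as_matrix().round(3))
cv2.imwrite("pics/s3.png",vision.capture("side")[:,:,::-1]);cv2.imwrite("pics/t3.png",vision.capture("top")[:,:,::-1])
```

```text
[ 0.52957124 -0.07204118  0.29704354] [-0.35  0.21  0.49  1.84 -0.11  1.12  0.31] [-0.69172122 -0.0421729  -2.30046845] [-0.08035057 -0.02670022 -0.01998577] 0.018019650266537197
[[-0.002  0.991  0.137]
 [-0.002  0.137 -0.991]
 [-1.    -0.002  0.001]]
```

View pics/s3.png

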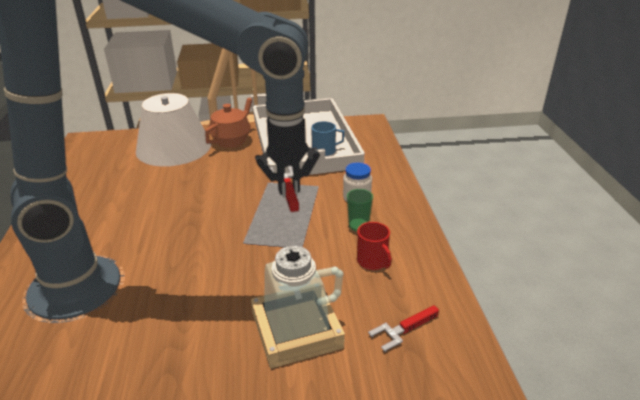

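View pics/t3.png

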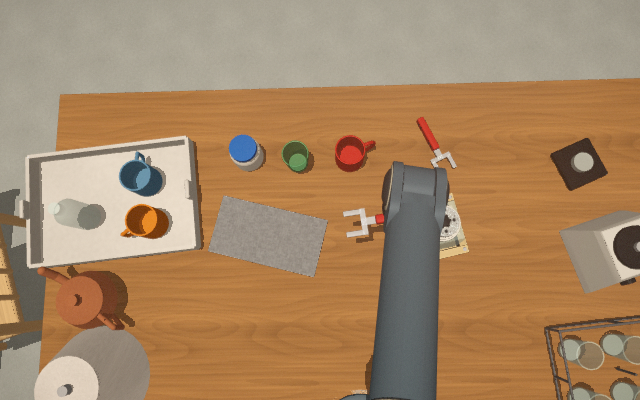

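Run:
```python
from fit import *
ims=[vision.capture("top").astype(float) for _ in range(4)]; sd=[vision.capture("side").astype(float) for _ in range(2)]
im=np.mean(ims,0).astype(np.uint8); np.save("t4.npy",im)
np.save("s4.npy",np.mean(sd,0).astype(np.uint8))
crop("top",335,200,60,45,12,"pics/t4.png",im); crop("side",260,130,60,90,6,"pics/s4.png",np.load("s4.npy"))
for _ in range(3):
    s=read_state();print(s["tool_pos"],s["wrist_force"],s["torque"]); vision.capture("top")
R=Ro.from_rotvec(s["eef_rot"]).as_matrix(); print(R.round(3))
```

```text
[ 0.53129822 -0.06553159  0.29736561] [-0.05273452 -0.19002708 -2.25010859] [-0.13050411 -0.00661045 -0.0204351 ]
[ 0.53132011 -0.06566328  0.29745434] [-0.52450613  0.54870404 -2.4127841 ] [-0.05342597  0.01850885  0.00937339]
[ 0.53138525 -0.06596641  0.29758128] [-1.10174627  0.2129341  -2.26500824] [-0.05194317 -0.02716374 -0.01885534]
[[-0.     0.99   0.142]
 [ 0.     0.142 -0.99 ]
 [-1.    -0.    -0.   ]]
```

View pics/t4.png

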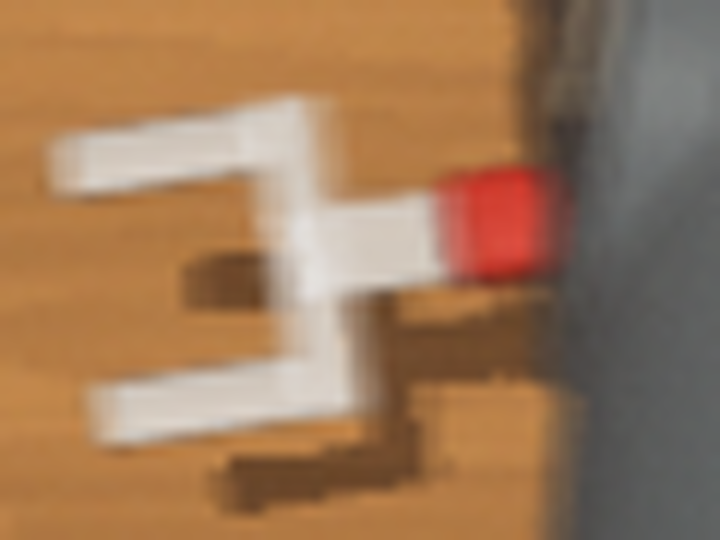

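View pics/s4.png

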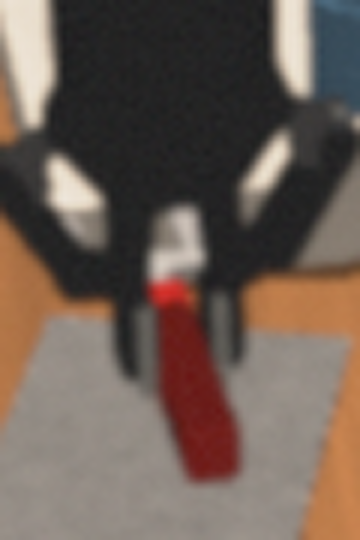

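Run:
```python
from fit import *
im=vision.capture("top"); np.save("t5.npy",im); s=read_state(); print(s["tool_pos"],Ro.from_rotvec(s["eef_rot"]).as_euler('xyz'))
crop("top",335,200,60,45,12,"pics/t5.png",im)
```

```text
[ 0.53141052 -0.06643553  0.29772139] [-2.56596969  1.570586    2.28765406]
```

View pics/t5.png

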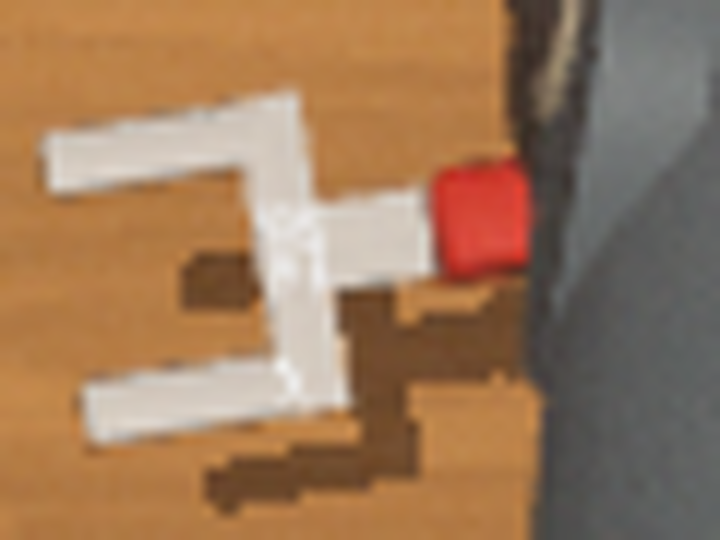

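Run:
```python
from fit import *
s=read_state(); T=s["tool_pos"]; R=Ro.from_rotvec(s["eef_rot"]).as_matrix(); print(T,np.degrees(np.arctan2(-R[1,2],-R[0,2])))
c=lambda a,b:(335+a/12-.46,200+b/12-.46)
for z in(.281,.284):
    p=[back("top",c(*q),z) for q in((42,133),(93,446),(298,90),(351,408))]
    w=np.linalg.norm(p[0]-p[1]); m=(p[0]+p[1])/2; mb=(p[2]+p[3])/2; d=m-mb
    print(z,np.round(w,4),np.linalg.norm(p[2]-p[3]).round(4),np.round(m,4),np.degrees(np.arctan2(d[1],d[0])),np.linalg.norm(d))
    e=p[0]-p[1];f=p[2]-p[3]; print([np.degrees(np.arctan2(v[1],v[0]))+90 for v in(e,f)])
    off=m-T; print("front off along tool -z, along tool y:",off@-R[:,2],off@R[:,1])
```

```text
[ 0.53141052 -0.06643553  0.29772139] 98.09215566595769
0.281 0.0577 0.0587 [0.515 0.042 0.281] 97.73406044617798 0.04711678514703398
[np.float64(97.79680001869932), np.float64(97.57240012699805)]
front off along tool -z, along tool y: 0.10968209016727194 -0.00101161258519986
0.284 0.0576 0.0585 [0.5146 0.042  0.284 ] 97.7340604461779 0.046983904873519944
[np.float64(97.79680001869933), np.float64(97.57240012699805)]
front off along tool -z, along tool y: 0.10975554732069893 -0.0013617195652567836
```

Call:
carry_out(steps="7 0 0 0 -0.01 0.01 0.01;14 0 0 0 -0.021 0.021 0.01;21 0 0 0 -0.032 0.032 0.01;28 0 0 0 -0.043 0.043 0.01;35 0 0 0 -0.054 0.054 0.01;42 0 0 0 -0.065 0.065 0.01;49 0 0 0 -0.076 0.076 0.01;56 0 0 0 -0.087 0.087 0.01;63 0 0 0 -0.098 0.098 0.01;70 0 0 0 -0.109 0.109 0.01;77 0 0 0 -0.12 0.12 0.01;84 0 0 0 -0.129 0.13 0.01")

```text
time_s: 6.42
tool_pos: [0.421, -0.2145, 0.2979]
eef_rot: [2.095, 0.251, -2.095]
wrist_force: [-1.3, -0.1, -1.9]
grip_width: 0.0175
```

Call:
carry_out(steps="6 0 0 0.008 0 0 0.01;6 0 0 0.018 0 0 0.01;6 0 0 0.028 0 0 0.01;6 0 0 0.034 0 0 0.01;6 0 0 0.034 0 0 0.01;6 0 0 0.034 0 0 0.01")

```text
time_s: 6.92
tool_pos: [0.4218, -0.2135, 0.2632]
eef_rot: [2.147, 0.152, -2.15]
wrist_force: [-0.3, -1.0, -2.0]
grip_width: 0.0176
```

Run:
```python
from fit import *
for _ in range(4): vision.capture("top")
t=vision.capture("top"); d=vision.capture("side"); np.save("t6.npy",t);np.save("s6.npy",d)
s=read_state(); R=Ro.from_rotvec(s["eef_rot"]).as_matrix(); print(s["tool_pos"],np.degrees(np.arctan2(-R[1,2],-R[0,2])),R.round(3).tolist(),s["joint_positions"].round(2),s["wrist_force"].round(1))
crop("top",395,175,80,75,8,"pics/t6.png",t); crop("side",250,215,90,65,8,"pics/s6.png",d)
```

```text
[ 0.42199093 -0.21399077  0.26411203] 8.03129110213816 [[0.001, 0.14, -0.99], [-0.0, -0.99, -0.14], [-1.0, 0.0, -0.001]] [-0.31  0.14  0.78  2.02 -0.12  1.02 -0.91] [-0.3  0.6 -1.6]
```

View pics/t6.png

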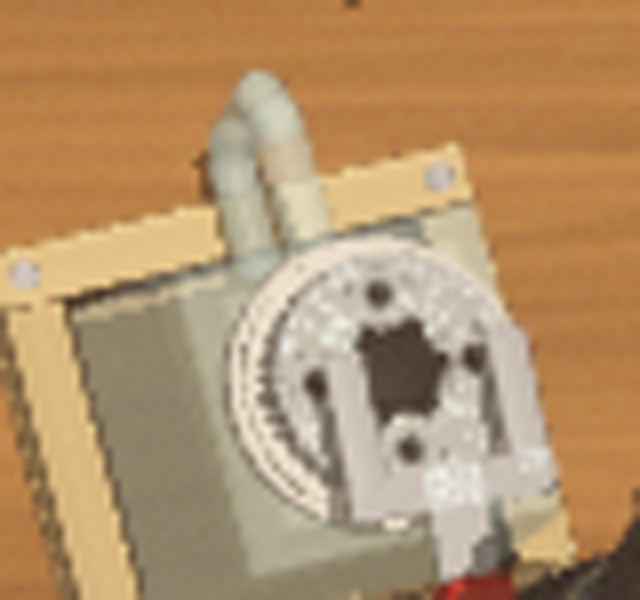

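View pics/s6.png

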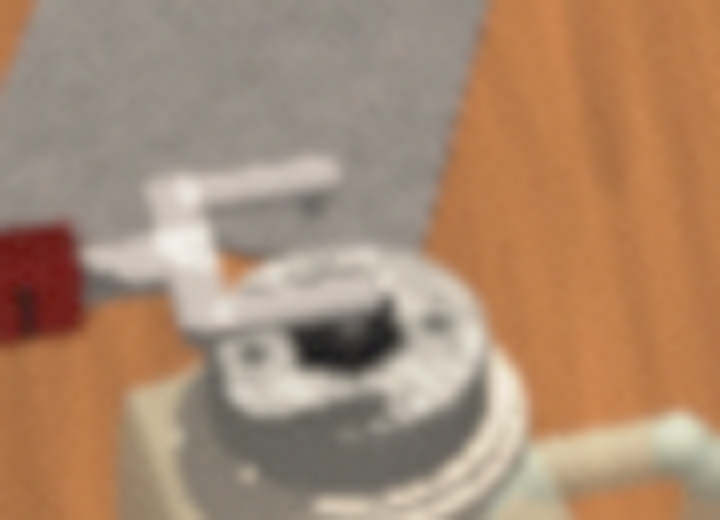

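```bash
cat > ov.py <<'E'
from fit import *
def spanner_pts(T,R,L,e,h,F):
    # head frame: x=-tool z, y: z up = -tool x ; y = z cross x
    X=-R[:,2]; Z=-R[:,0]; Y=np.cross(Z,X)
    H=T+X*L+Y*e-Z*h
    f=lambda x,y,z:H+X*x+Y*y+Z*z
    return H,f
def overlay(n,im,T,R,L,e,h,F,box,s,fn,C=(.5242,-.1978)):
    u,v,w,hh=box
    c=cv2.resize(im[v:v+hh,u:u+w],None,fx=s,fy=s,interpolation=cv2.INTER_CUBIC)[:,:,::-1].copy()
    H,f=spanner_pts(T,R,L,e,h,F)
    def d(P,col,cl=True):
        p=proj(n,np.array(P)); p=(p-[u,v]+.5)*s-.5
        cv2.polylines(c,[np.round(p*16).astype(np.int32)],cl,col,1,cv2.LINE_AA,4)
    a=np.linspace(0,2*np.pi,24,endpoint=False)
    for y in(.023,-.023):
        d([f(.003*np.cos(t),y+.003*np.sin(t),0) for t in a],(255,0,0)); 
        d([f(.003*np.cos(t),y+.003*np.sin(t),.009) for t in a],(255,0,255))
        for z in (.009,.014):
            y2=np.sign(y)*.029; y1=np.sign(y)*.0175
            d([f(F-.105,y1,z),f(F-.105,y2,z),f(F-.152,y2,z),f(F-.152,y1,z)],(0,255,0))
    for z in (0,.024): d([f(-.06,-.01,z),f(-.06,.01,z),f(-.16,.01,z),f(-.16,-.01,z)],(0,255,255))
    for k in range(4):
        ph=np.radians(8)+k*np.pi/2
        d([[C[0]+.023*np.cos(ph)+.0038*np.cos(t),C[1]+.023*np.sin(ph)+.0038*np.sin(t),.21] for t in a],(255,255,0))
    cv2.imwrite(fn,c)
E
python3 - <<'E'
from ov import *
s=read_state();T=s["tool_pos"];R=Ro.from_rotvec(s["eef_rot"]).as_matrix()
t=np.load("t6.npy");d=np.load("s6.npy")
overlay("top",t,T,R,.1037,.001,.0306,.111,(425,195,50,50),12,"pics/ot.png")
overlay("side",d,T,R,.1037,.001,.0306,.111,(250,220,65,50),12,"pics/os.png")
E
```

```text
(no output)
```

View pics/ot.png

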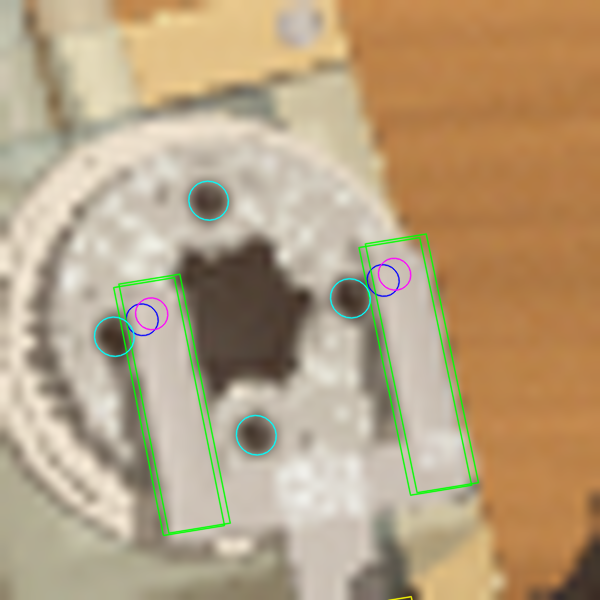

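View pics/os.png

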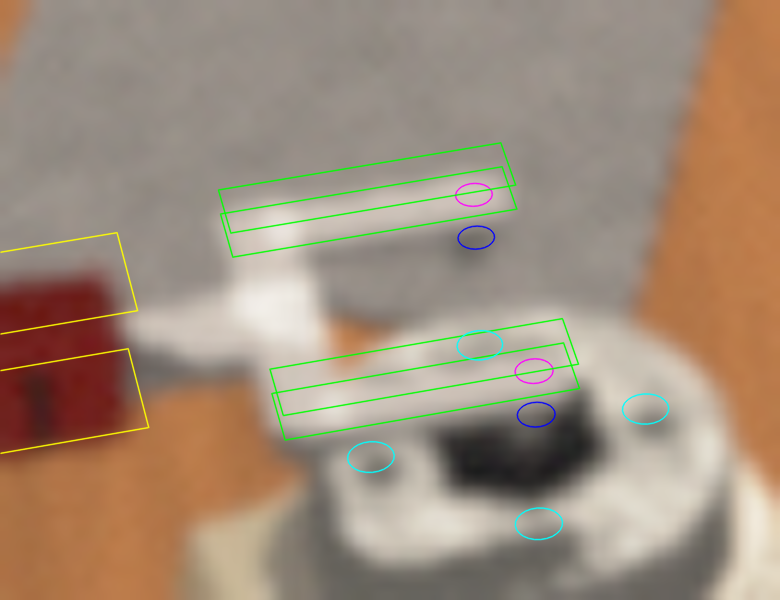

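Run:
```python
from ov import *
s=read_state();T=s["tool_pos"];R=Ro.from_rotvec(s["eef_rot"]).as_matrix()
d=np.mean([vision.capture("side").astype(float) for _ in range(6)],0).astype(np.uint8); np.save("s7.npy",d)
t=np.mean([vision.capture("top").astype(float) for _ in range(3)],0).astype(np.uint8); np.save("t7.npy",t)
crop("side",265,225,48,36,16,"pics/s7.png",d)
crop("top",428,208,40,36,16,"pics/t7.png",t)
H,f=spanner_pts(T,R,.1037,.001,.0306,.111)
print((proj("side",np.array([f(0,y,z) for y in(.023,-.023) for z in(0,.009)]))-[265,225]+.5)*16)
ring=[[.5242+.023*np.cos(a),-.1978+.023*np.sin(a),.21] for a in np.radians(8)+np.arange(4)*np.pi/2]
print((proj("side",ring)-[265,225]+.5)*16)
```

```text
[[395.05794541 236.82755702]
 [391.93514083 179.748446  ]
 [474.95279002 472.8037766 ]
 [472.12951164 414.824935  ]]
[[620.77800156 465.3100816 ]
 [399.798648   380.33177049]
 [254.60426043 529.35562029]
 [478.55133975 618.33704815]]
```

View pics/s7.png

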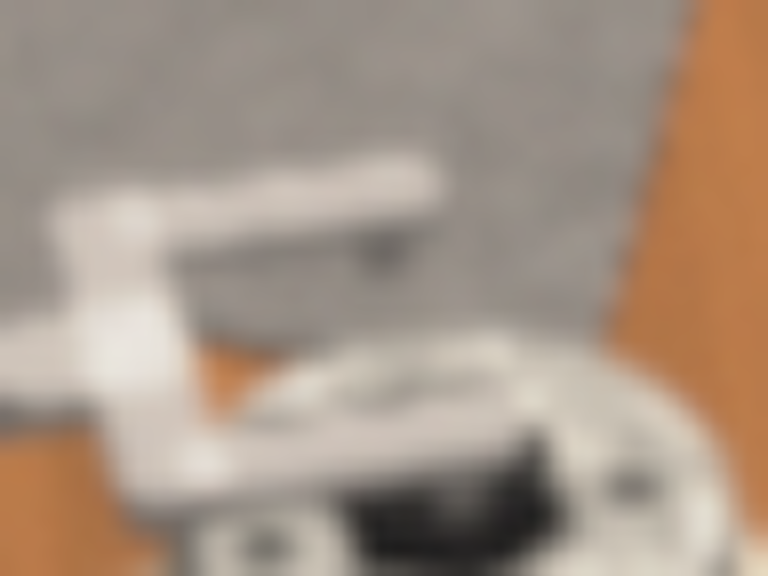

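View pics/t7.png

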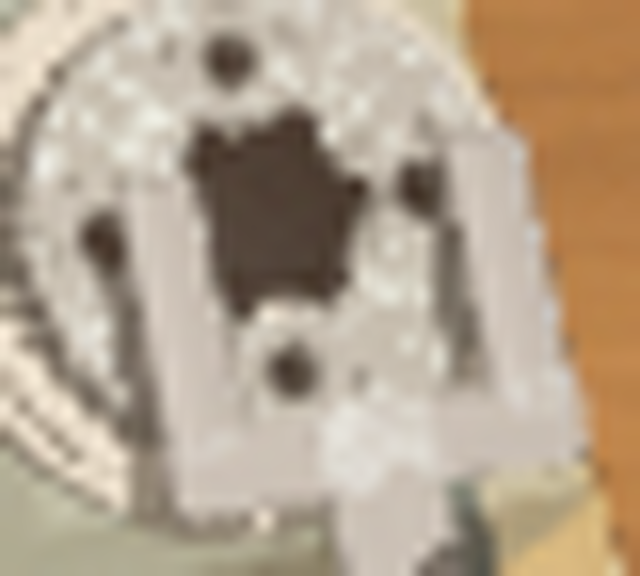

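Run:
```python
from ov import *
s=read_state();T=s["tool_pos"];R=Ro.from_rotvec(s["eef_rot"]).as_matrix()
H,f=spanner_pts(T,R,.1037,.001,.0306,.111)
g=lambda n,P,o:((proj(n,np.array(P))-o+.5)*16).round(0).tolist()
print("top outer front R,L, back R,L", g("top",[f(.006,-.029,.014),f(.006,.029,.014),f(-.041,-.029,.014),f(-.041,.029,.014)],[428,208]))
print("side top far front in,out; near front in,out", g("side",[f(.006,y,.014) for y in (.0175,.029,-.0175,-.029)],[265,225]))
print("side back far,near(top)", g("side",[f(-.041,y,.014) for y in (.029,-.029)],[265,225]))
print("side back near(bot)", g("side",[f(-.041,y,.009) for y in (-.029,)],[265,225]))
ring=[[.5242+.023*np.cos(a),-.1978+.023*np.sin(a),.21] for a in np.radians(8)+np.arange(4)*np.pi/2]
print("ring top",g("top",ring,[428,208]))
t=np.load("t7.npy");d=np.load("s7.npy")
ht=holes(t,[(428+228/16-.5,208+58/16-.5),(428+290/16-.5,208+370/16-.5)]); print("top holes",((ht-[428,208]+.5)*16).round(0).tolist())
hs=holes(d,[(265+633/16-.5,225+484/16-.5),(265+266/16-.5,225+545/16-.5)],2); print("side holes",((hs-[265,225]+.5)*16).round(0).tolist())
```

```text
top outer front R,L, back R,L [[519.0, 106.0], [110.0, 173.0], [589.0, 438.0], [176.0, 505.0]]
side top far front in,out; near front in,out [[446.0, 169.0], [426.0, 113.0], [508.0, 348.0], [529.0, 408.0]]
side back far,near(top) [[49.0, 176.0], [136.0, 477.0]]
side back near(bot) [[138.0, 509.0]]
ring top [[230.0, 60.0], [104.0, 241.0], [294.0, 372.0], [419.0, 190.0]]
top holes [[229.0, 61.0], [293.0, 372.0]]
side holes [[634.0, 487.0], [264.0, 544.0]]
```

Call:
carry_out(steps="-7 0 0 -0.01 0.007 -0.008 0.01;-14 0 0 -0.01 0.015 -0.016 0.01;-21 0 0 -0.01 0.023 -0.024 0.01;-28 0 0 -0.01 0.031 -0.032 0.01;-35 0 0 -0.01 0.039 -0.04 0.01;-42 0 0 -0.01 0.047 -0.048 0.01;-49 0 0 -0.01 0.055 -0.057 0.01;-56 0 0 -0.01 0.063 -0.066 0.01;-63 0 0 -0.01 0.072 -0.075 0.01;-70 0 0 -0.01 0.081 -0.085 0.01;-77 0 0 -0.01 0.09 -0.095 0.01;-84 0 0 -0.01 0.0987 -0.1039 0.01")

```text
time_s: 8.67
tool_pos: [0.5392, -0.2974, 0.2734]
eef_rot: [1.178, 1.229, -1.179]
wrist_force: [-0.1, -0.8, -1.2]
grip_width: 0.0181
```

Call:
carry_out(steps="-3 0 0 0 0 0 0.01;-6.3 0 0 0 0 0 0.01;-6.3 0 0 0.005 0 0 0.01;-6.3 0 0 0.01 0 0 0.01;-6.3 0 0 0.01 0 0 0.01;-6.3 0 0 0.01 0 0 0.01")

```text
time_s: 9.17
tool_pos: [0.5381, -0.2968, 0.263]
eef_rot: [1.102, 1.275, -1.103]
wrist_force: [0.1, 0.9, -1.9]
grip_width: 0.0176
```

Run:
```python
from ov import *
for _ in range(4): vision.capture("top")
t=np.mean([vision.capture("top").astype(float) for _ in range(3)],0).astype(np.uint8); d=vision.capture("side"); np.save("t8.npy",t);np.save("s8.npy",d)
s=read_state(); T=s["tool_pos"];R=Ro.from_rotvec(s["eef_rot"]).as_matrix(); print(T,np.degrees(np.arctan2(-R[1,2],-R[0,2])),R.round(3).tolist(),s["joint_positions"].round(2),s["wrist_force"].round(1))
overlay("top",t,T,R,.1005,.0005,.0306,.112,(420,195,50,45),16,"pics/t8.png")
overlay("side",d,T,R,.1005,.0005,.0306,.112,(250,215,90,65),8,"pics/s8.png")
```

```text
[ 0.53846783 -0.29716958  0.26391521] 98.31332707903617 [[0.0, 0.989, 0.145], [-0.0, 0.145, -0.989], [-1.0, 0.0, 0.0]] [ 0.08  0.39  0.48  1.7  -0.19  1.11  0.76] [ 0.2 -0.6 -2.2]
```

View pics/t8.png

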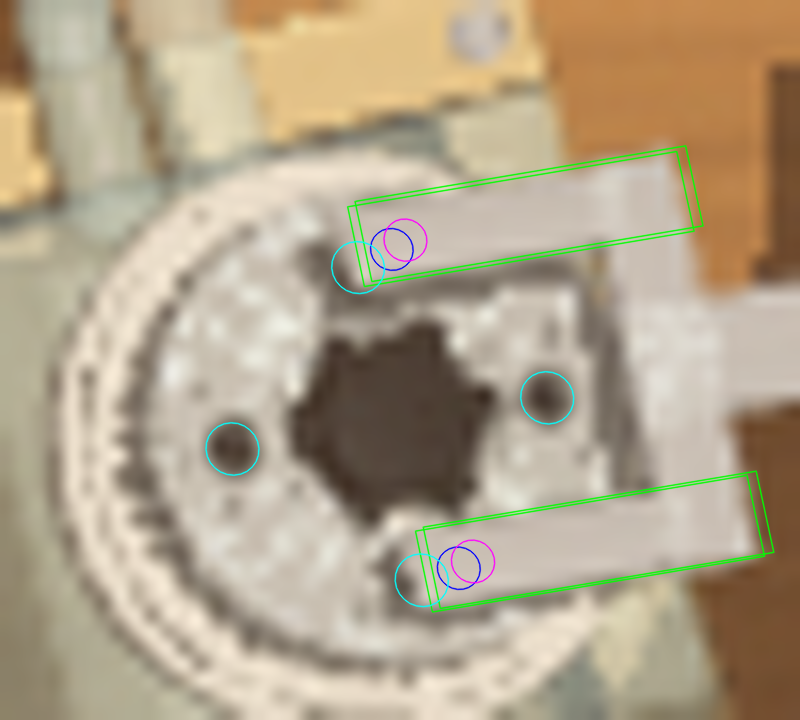

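View pics/s8.png

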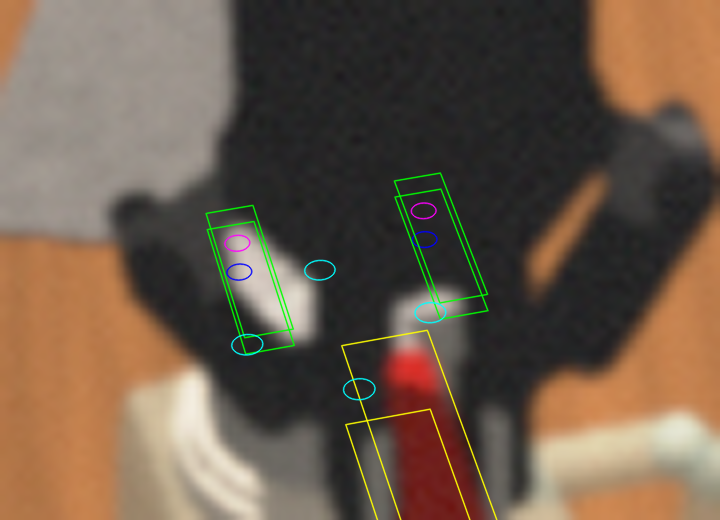

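The fork's long edges match the model in the top view, and its tip end is near the holes at crop (358,267) and (421,580). I'll descend in small steps and watch the force.

Call:
carry_out(steps="0 0 0 0.006 0 0 0.01;0 0 0 0.012 0 0 0.01;0 0 0 0.017 0 0 0.01;0 0 0 0.02 0 0 0.01;0 0 0 0.0215 0 0 0.01;0 0 0 0.0215 0 0 0.01")

```text
time_s: 10.07
tool_pos: [0.5382, -0.297, 0.2419]
eef_rot: [1.102, 1.276, -1.102]
wrist_force: [-0.7, 0.8, -1.4]
grip_width: 0.0176
```

Call:
carry_out(steps="0 0 0 0.001 0 0 0.01;0 0 0 0.002 0 0 0.01;0 0 0 0.002 0 0 0.01")

```text
time_s: 10.32
tool_pos: [0.5385, -0.2973, 0.2408]
eef_rot: [1.102, 1.274, -1.101]
wrist_force: [-0.9, -0.0, 2.5]
grip_width: 0.0178
```

Call:
carry_out(steps="0 0 0 0.001 0 0 0.01;0 0 0 0.0015 0 0 0.01;0 0 0 0.0015 0 0 0.01")

```text
time_s: 10.57
tool_pos: [0.5386, -0.2974, 0.2397]
eef_rot: [1.102, 1.273, -1.101]
wrist_force: [-2.0, 0.7, 4.6]
grip_width: 0.0178
```

Call:
carry_out(steps="0 0 0 0 0 -0.0005 0.01;0 0 0 0 0 -0.001 0.01;0 0 0 0 0 -0.001 0.01")

```text
time_s: 10.82
tool_pos: [0.5385, -0.2972, 0.24]
eef_rot: [1.102, 1.272, -1.102]
wrist_force: [-1.3, -2.0, 5.2]
grip_width: 0.018
```

Call:
carry_out(steps="0 0 0 0 0 -0.0005 0.01;0 0 0 0 0 -0.001 0.01;0 0 0 0 0 -0.001 0.01")

```text
time_s: 11.07
tool_pos: [0.5384, -0.2971, 0.2402]
eef_rot: [1.101, 1.27, -1.102]
wrist_force: [-1.0, -2.1, 4.5]
grip_width: 0.0178
```

Run:
```python
from ov import *
t=vision.capture("top")
for i in range(3):
    s=read_state(); print(s["tool_pos"].round(4),s["wrist_force"].round(2),s["torque"].round(3)); vision.capture("top")
```

```text
[ 0.5384 -0.2971  0.2402] [ 0.21 -2.35  4.96] [0.026 0.275 0.096]
[ 0.5385 -0.2971  0.2402] [ 0.55 -2.66  4.53] [-0.02   0.338  0.099]
[ 0.5384 -0.2971  0.2402] [-0.8  -3.07  5.28] [0.021 0.355 0.111]
```

Run:
```python
from ov import *
t=np.mean([vision.capture("top").astype(float) for _ in range(4)],0).astype(np.uint8); d=vision.capture("side")
s=read_state(); T=s["tool_pos"];R=Ro.from_rotvec(s["eef_rot"]).as_matrix(); print(R.round(4).tolist(),s["torque"])
overlay("top",t,T,R,.1005,.0005,.0306,.112,(420,195,50,45),16,"pics/t9.png")
crop("top",420,195,50,45,16,"pics/t9b.png",t)
crop("side",265,215,60,60,10,"pics/s9.png",d)
```

```text
[[0.0025, 0.9897, 0.1435], [-0.003, 0.1435, -0.9896], [-1.0, 0.002, 0.0033]] [-0.00567196  0.3025411   0.13748008]
```

View pics/t9.png

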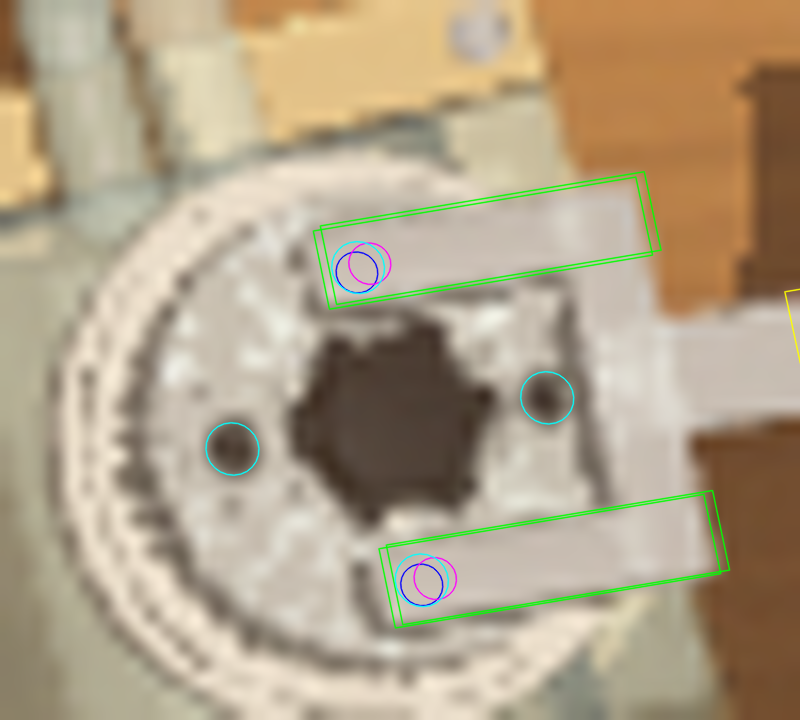

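View pics/t9b.png

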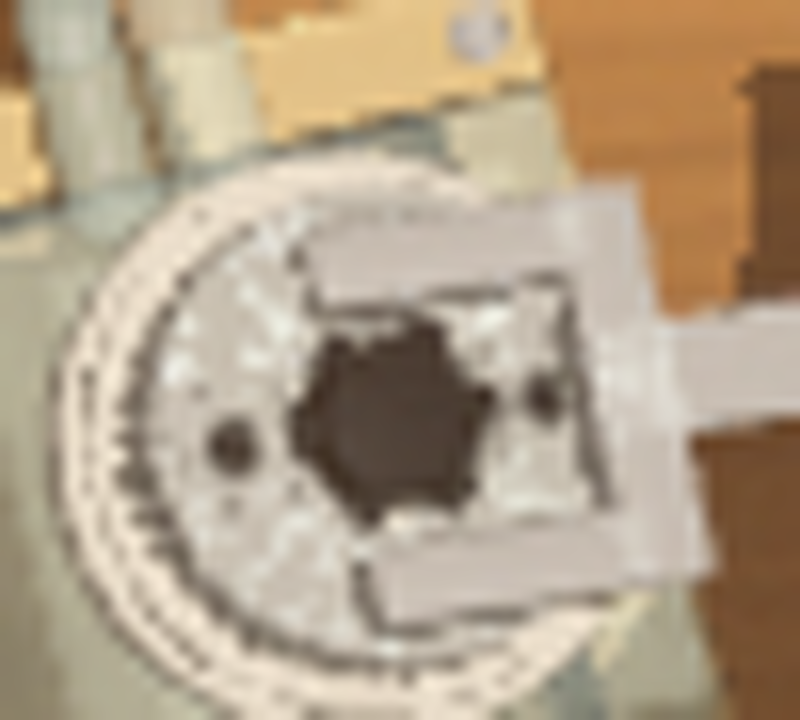

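View pics/s9.png

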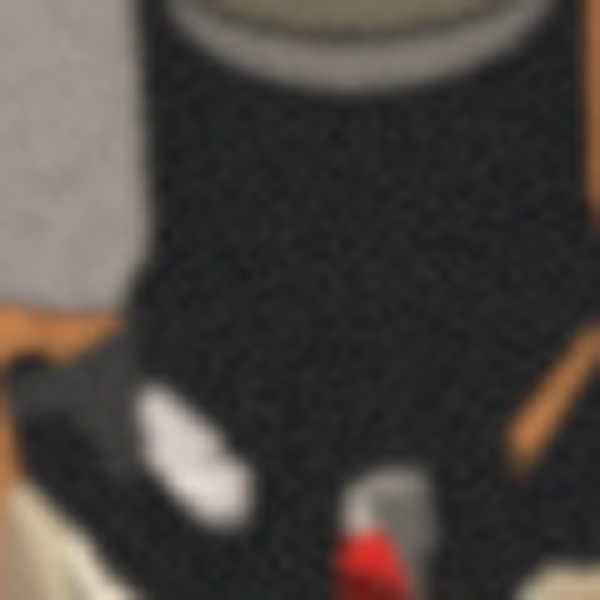

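Call:
carry_out(steps="0 0 0 -0.003 0 0 0.01;0 0 0 -0.003 0.0012 0.002 0.01;0 0 0 -0.003 0.0012 0.002 0.01;0 0 0 -0.001 0.0012 0.002 0.01;0 0 0 0 0.0012 0.002 0.01;0 0 0 0.001 0.0012 0.002 0.01;0 0 0 0.001 0.0012 0.002 0.01")

```text
time_s: 12.1
tool_pos: [0.5401, -0.2973, 0.2389]
eef_rot: [1.103, 1.273, -1.101]
wrist_force: [-0.0, -1.5, 6.8]
grip_width: 0.0178
```

```bash
cat > st.py <<'E'
from ov import *
s=read_state(); print(s["time_s"],s["tool_pos"].round(4),s["wrist_force"].round(2),s["torque"].round(3))
E
python3 st.py
```

```text
12.1 [ 0.5401 -0.2973  0.2389] [-0.02 -1.45  6.81] [0.595 0.345 0.124]
```

Call:
carry_out(steps="0 0 0 -0.003 0 0 0.01;0 0 0 -0.003 0 -0.0015 0.01;0 0 0 -0.003 0 -0.0015 0.01;0 0 0 -0.001 0 -0.0015 0.01;0 0 0 0 0 -0.0015 0.01;0 0 0 0.001 0 -0.0015 0.01;0 0 0 0.001 0 -0.0015 0.01")

```text
time_s: 12.68
tool_pos: [0.5397, -0.2958, 0.2374]
eef_rot: [1.102, 1.273, -1.101]
wrist_force: [-0.0, -2.8, 6.9]
grip_width: 0.0178
```

```bash
python3 st.py
```

```text
12.6833 [ 0.5397 -0.2958  0.2374] [-0.01 -2.84  6.92] [0.329 0.112 0.116]
```

Call:
carry_out(steps="0 0 0 -0.003 0 0 0.01;0 0 0 -0.003 0 -0.001 0.01;0 0 0 -0.003 0 -0.001 0.01;0 0 0 -0.001 0 -0.001 0.01;0 0 0 0 0 -0.001 0.01;0 0 0 0.0005 0 -0.001 0.01;0 0 0 0.0005 0 -0.001 0.01")

```text
time_s: 13.27
tool_pos: [0.5392, -0.2943, 0.237]
eef_rot: [1.103, 1.275, -1.101]
wrist_force: [-1.0, -1.3, 8.1]
grip_width: 0.0179
```

Run:
```python
exec(open("st.py").read())
t=np.mean([vision.capture("top").astype(float) for _ in range(4)],0).astype(np.uint8)
s=read_state(); T=s["tool_pos"];R=Ro.from_rotvec(s["eef_rot"]).as_matrix(); print(T,R.round(4).tolist(),s["wrist_force"],s["torque"])
overlay("top",t,T,R,.1005,.0005,.0306,.112,(420,195,50,45),16,"pics/t10.png")
```

```text
13.2667 [ 0.5392 -0.2943  0.237 ] [-0.97 -1.29  8.06] [0.729 0.413 0.076]
[ 0.5392495  -0.29427097  0.23707588] [[0.0003, 0.9895, 0.1445], [0.0013, 0.1445, -0.9895], [-1.0, 0.0005, -0.0012]] [-0.77412562 -1.2193011   7.8204585 ] [0.66828821 0.40560233 0.08480327]
```

View pics/t10.png

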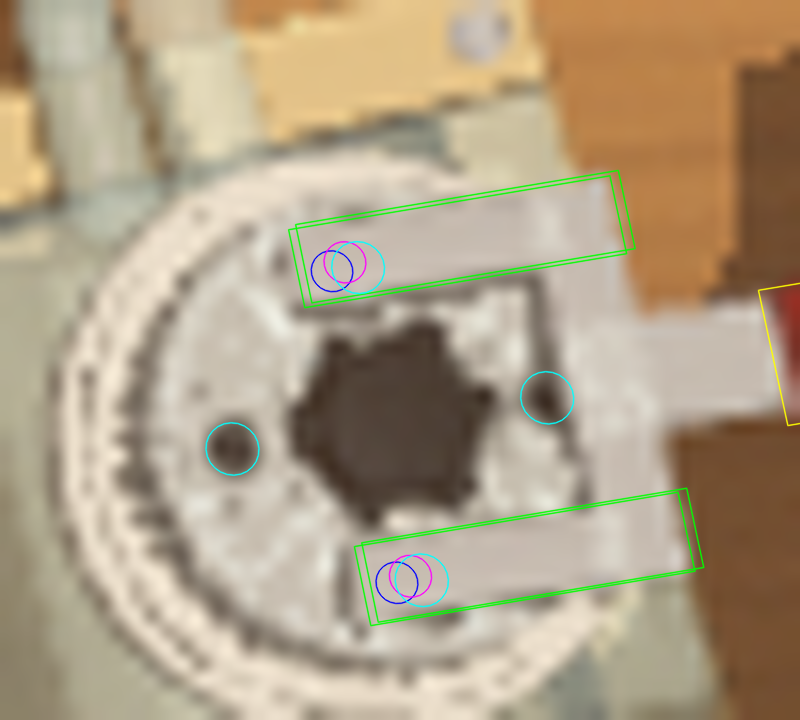

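Call:
carry_out(steps="0 0 0 -0.005 0 0 0.01;0 0 0 -0.005 0 0.0045 0.01;0 0 0 -0.005 0 0.0045 0.01;0 0 0 -0.003 0 0.0045 0.01;0 0 0 -0.001 0 0.0045 0.01;0 0 0 -0.0005 0 0.0045 0.01;0 0 0 -0.0005 0 0.0045 0.01", newtons=120)

```text
time_s: 14.05
tool_pos: [0.5396, -0.2991, 0.2362]
eef_rot: [1.101, 1.275, -1.102]
wrist_force: [0.9, -1.0, -2.5]
grip_width: 0.0174
```

Run:
```python
exec(open("st.py").read())
t=np.mean([vision.capture("top").astype(float) for _ in range(4)],0).astype(np.uint8)
s=read_state(); T=s["tool_pos"];R=Ro.from_rotvec(s["eef_rot"]).as_matrix(); print(T,R.round(4).tolist(),s["wrist_force"],s["torque"])
overlay("top",t,T,R,.1022,.0011,.0306,.112,(420,195,50,45),16,"pics/t11.png")
```

```text
14.05 [ 0.5396 -0.2991  0.2362] [ 0.91 -1.04 -2.48] [-0.34  -0.055 -0.017]
[ 0.53968789 -0.29908855  0.23649355] [[-0.0006, 0.9895, 0.1447], [-0.0002, 0.1447, -0.9895], [-1.0, -0.0006, 0.0001]] [ 0.40494765 -1.84525878 -1.88676723] [-0.46835719 -0.06959797 -0.01883329]
```

View pics/t11.png

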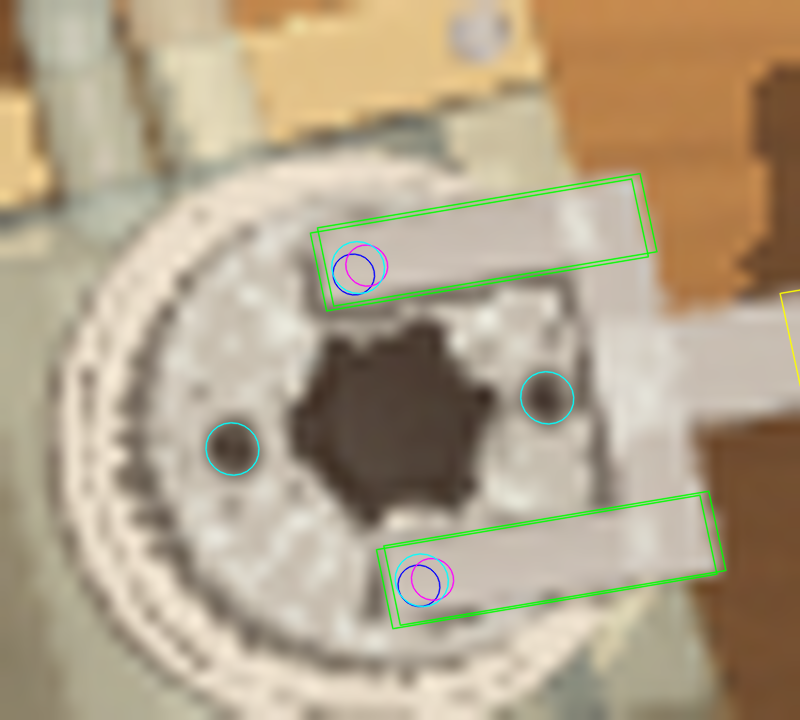

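Vertical contact has vanished at z=0.2362, about 4 mm below first touch, so the prongs are in the holes. Now I'll lower until the fork rests on the face.

Call:
carry_out(steps="0 0 0 0.001 0 0.0003 0.01;0 0 0 0.002 0 0.0003 0.01;0 0 0 0.003 0 0.0003 0.01;0 0 0 0.003 0 0.0003 0.01")

```text
time_s: 14.58
tool_pos: [0.54, -0.2991, 0.2336]
eef_rot: [1.102, 1.274, -1.101]
wrist_force: [-0.5, -0.8, -1.8]
grip_width: 0.0169
```

```bash
python3 st.py
```

```text
14.5833 [ 0.54   -0.2991  0.2336] [-0.5  -0.75 -1.75] [-0.179 -0.055 -0.06 ]
```

Call:
carry_out(steps="0 0 0 0.001 0 0 0.01;0 0 0 0.002 0 0 0.01;0 0 0 0.002 0 0 0.01")

```text
time_s: 14.83
tool_pos: [0.54, -0.2991, 0.2317]
eef_rot: [1.102, 1.274, -1.101]
wrist_force: [-0.5, -0.4, -0.7]
grip_width: 0.0171
```

Call:
carry_out(steps="0 0 0 0.001 0 0 0.01;0 0 0 0.002 0 0 0.01;0 0 0 0.002 0 0 0.01")

```text
time_s: 15.08
tool_pos: [0.5401, -0.2993, 0.2307]
eef_rot: [1.102, 1.274, -1.101]
wrist_force: [-2.1, 0.2, 5.0]
grip_width: 0.0172
```

```bash
python3 st.py
```

```text
15.0833 [ 0.5401 -0.2993  0.2307] [-2.11  0.2   5.05] [0.414 0.382 0.065]
```

The fork now rests on the face: z≈0.231, with the force rising at first contact and both prongs about 9 mm deep. I'll ease the press and start turning clockwise about the ring axis, with dy=-P·sinθ, dz=-P(1-cosθ) and P≈0.102.

Call:
carry_out(steps="0 0 0 -0.0005 0 0 0.01;2 0 0 -0.0005 -0.0036 -0.0001 0.01;4 0 0 -0.0005 -0.0071 -0.0002 0.01;6 0 0 -0.0005 -0.0106 -0.0006 0.01;8 0 0 -0.0005 -0.0142 -0.001 0.01;10 0 0 -0.0005 -0.0177 -0.0015 0.01;10 0 0 -0.0005 -0.0177 -0.0015 0.01")

```text
time_s: 15.67
tool_pos: [0.5225, -0.3013, 0.2312]
eef_rot: [1.231, 1.192, -1.23]
wrist_force: [0.9, -2.3, 3.2]
grip_width: 0.0171
```

```bash
cat > st2.py <<'E'
from ov import *
s=read_state(); T=s["tool_pos"]; R=Ro.from_rotvec(s["eef_rot"]).as_matrix()
X=-R[:,2]; Yh=-R[:,1]; F=s["wrist_force"]; 
print("t",round(s["time_s"],2),"T",T.round(4),"yaw",np.degrees(np.arctan2(X[1],X[0])).round(2),"F along X %.1f, tangential(cw resist=tool +y) %.1f, z %.1f"%(F@X,F@R[:,1],F[2]),"tq",s["torque"].round(2),"pivot",(T+X*.1018)[:2].round(4),"q7",s["joint_positions"].round(2), "w",round(s["grip_width"],4))
E
python3 st2.py
```

```text
t 15.67 T [ 0.5225 -0.3013  0.2312] yaw 88.28 F along X -2.3, tangential(cw resist=tool +y) 1.0, z 3.2 tq [-0.36 -0.    0.16] pivot [ 0.5256 -0.1995] q7 [ 0.07  0.4   0.51  1.77 -0.22  1.03  0.63] w 0.0171
```

```bash
python3 - <<'E'
from ov import *
t=vision.capture("top")
crop("top",420,195,50,45,16,"pics/t12.png",t); crop("side",250,215,90,65,8,"pics/s12.png")
E
python3 st2.py
```

```text
t 15.77 T [ 0.5226 -0.3013  0.231 ] yaw 88.35 F along X -3.3, tangential(cw resist=tool +y) -0.0, z 4.0 tq [-0.36 -0.01  0.18] pivot [ 0.5255 -0.1995] q7 [ 0.07  0.4   0.51  1.77 -0.22  1.03  0.63] w 0.017
```

View pics/t12.png

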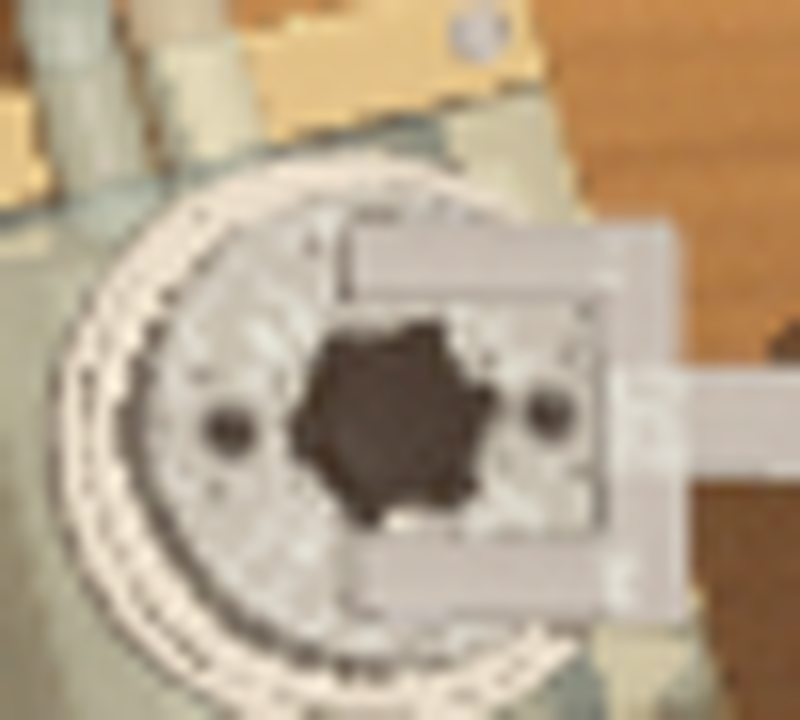

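View pics/s12.png

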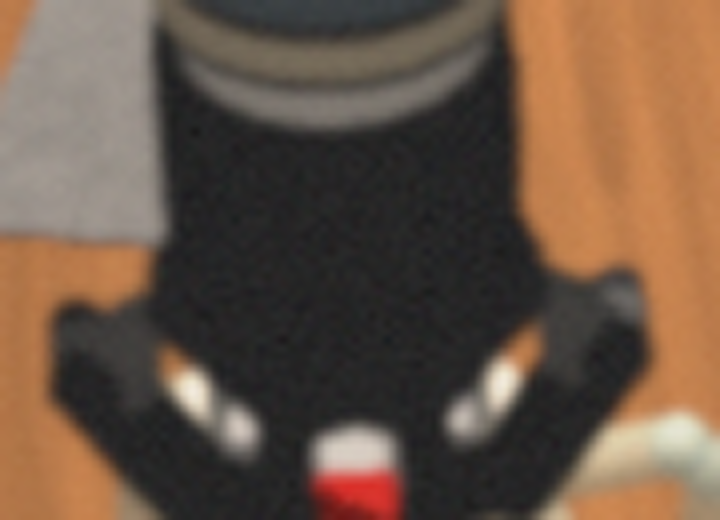

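Call:
carry_out(steps="2 0 0 0 -0.0036 0.0007 0.01;4 0 0 0 -0.0071 0.0006 0.01;6 0 0 0 -0.0106 0.0002 0.01;8 0 0 0 -0.0142 -0.0002 0.01;10 0 0 0 -0.0177 -0.0007 0.01;12 0 0 0 -0.0212 -0.0014 0.01;14 0 0 0 -0.0246 -0.0022 0.01;16 0 0 0 -0.0281 -0.0031 0.01;18 0 0 0 -0.0315 -0.0042 0.01;20 0 0 0 -0.0348 -0.0053 0.01")

```text
time_s: 16.6
tool_pos: [0.4881, -0.2943, 0.2309]
eef_rot: [1.482, 1.005, -1.481]
wrist_force: [-0.2, -1.6, 4.3]
grip_width: 0.017
```

```bash
python3 st2.py
```

```text
t 16.6 T [ 0.4881 -0.2943  0.2309] yaw 68.34 F along X -1.5, tangential(cw resist=tool +y) 0.4, z 4.3 tq [-0.14 -0.09  0.49] pivot [ 0.5257 -0.1996] q7 [ 0.    0.36  0.6   1.85 -0.24  1.01  0.32] w 0.017
```

Call:
carry_out(steps="1 0 0 0 -0.0018 0 0.01;2 0 0 0 -0.0036 -0.0001 0.01;3 0 0 0 -0.0053 -0.0001 0.01")

```text
time_s: 16.85
tool_pos: [0.4831, -0.2922, 0.2307]
eef_rot: [1.519, 0.972, -1.518]
wrist_force: [-0.6, -2.7, 5.1]
grip_width: 0.0168
```

```bash
python3 st2.py
```

```text
t 16.85 T [ 0.4831 -0.2922  0.2307] yaw 65.31 F along X -2.6, tangential(cw resist=tool +y) 0.6, z 5.1 tq [-0.08 -0.08  0.42] pivot [ 0.5256 -0.1997] q7 [-0.01  0.35  0.62  1.86 -0.24  1.01  0.27] w 0.0168
```

Call:
carry_out(steps="1 0 0 0 -0.0018 0 0.01;2 0 0 0 -0.0036 -0.0001 0.01;3 0 0 0 -0.0053 -0.0001 0.01")

```text
time_s: 17.1
tool_pos: [0.4783, -0.2898, 0.2307]
eef_rot: [1.556, 0.94, -1.555]
wrist_force: [-1.2, -1.4, 5.8]
grip_width: 0.0175
```

```bash
python3 st2.py
```

```text
t 17.1 T [ 0.4783 -0.2898  0.2307] yaw 62.31 F along X -1.8, tangential(cw resist=tool +y) -0.4, z 5.8 tq [-0.06 -0.15  0.44] pivot [ 0.5256 -0.1997] q7 [-0.03  0.34  0.63  1.87 -0.24  1.    0.22] w 0.0175
```

Call:
carry_out(steps="1 0 0 -0.0003 -0.0018 0 0.01;2 0 0 -0.0003 -0.0036 -0.0001 0.01;3 0 0 -0.0003 -0.0053 -0.0001 0.01")

```text
time_s: 17.35
tool_pos: [0.4734, -0.2871, 0.2308]
eef_rot: [1.593, 0.905, -1.592]
wrist_force: [-0.3, -1.9, 5.3]
grip_width: 0.0172
```

```bash
python3 st2.py
```

```text
t 17.35 T [ 0.4734 -0.2871  0.2308] yaw 59.26 F along X -1.8, tangential(cw resist=tool +y) 0.7, z 5.3 tq [-0.11 -0.15  0.43] pivot [ 0.5255 -0.1996] q7 [-0.04  0.33  0.64  1.88 -0.24  1.    0.17] w 0.0172
```

Call:
carry_out(steps="1 0 0 0 -0.0018 0 0.01;2 0 0 0 -0.0036 -0.0001 0.01;3 0 0 0 -0.0053 -0.0001 0.01")

```text
time_s: 17.6
tool_pos: [0.4689, -0.2843, 0.2308]
eef_rot: [1.629, 0.87, -1.628]
wrist_force: [-0.9, -0.4, 5.0]
grip_width: 0.0169
```

```bash
python3 st2.py
```

```text
t 17.6 T [ 0.4689 -0.2843  0.2308] yaw 56.25 F along X -0.9, tangential(cw resist=tool +y) -0.5, z 5.0 tq [-0.14 -0.22  0.44] pivot [ 0.5255 -0.1996] q7 [-0.05  0.33  0.66  1.9  -0.24  1.    0.12] w 0.0169
```

Call:
carry_out(steps="1 0 0 0 -0.0018 0 0.01;2 0 0 0 -0.0036 -0.0001 0.01;3 0 0 0 -0.0053 -0.0001 0.01")

```text
time_s: 17.85
tool_pos: [0.4646, -0.2813, 0.2308]
eef_rot: [1.664, 0.834, -1.663]
wrist_force: [0.4, -2.1, 5.0]
grip_width: 0.0177
```

```bash
python3 st2.py
```

```text
t 17.85 T [ 0.4646 -0.2813  0.2308] yaw 53.26 F along X -1.4, tangential(cw resist=tool +y) 1.5, z 5.0 tq [-0.34 -0.5   0.55] pivot [ 0.5255 -0.1998] q7 [-0.07  0.32  0.67  1.91 -0.24  0.99  0.07] w 0.0177
```

Call:
carry_out(steps="1 0 0 0 -0.0018 0 0.01;2 0 0 0 -0.0036 -0.0001 0.01;3 0 0 0 -0.0053 -0.0001 0.01")

```text
time_s: 18.1
tool_pos: [0.4619, -0.2791, 0.2312]
eef_rot: [1.696, 0.794, -1.694]
wrist_force: [5.3, -5.7, 1.0]
grip_width: 0.017
```

```bash
python3 st2.py
```

```text
t 18.1 T [ 0.4619 -0.2791  0.2312] yaw 50.47 F along X -1.0, tangential(cw resist=tool +y) 7.7, z 1.0 tq [-1.19 -1.21  1.58] pivot [ 0.5267 -0.2006] q7 [-0.08  0.31  0.68  1.92 -0.23  0.98  0.01] w 0.017
```

The stop is reached: moment and tangential force both jumped at yaw≈50.5°. Easing off right away so I don't force it.

Call:
carry_out(steps="-1 0 0 0 0.0022 0 0.01;-1.5 0 0 0 0.003 0 0.01;-1.5 0 0 0 0.003 0 0.01")

```text
time_s: 18.35
tool_pos: [0.463, -0.2801, 0.2308]
eef_rot: [1.681, 0.816, -1.68]
wrist_force: [0.9, -2.2, 5.1]
grip_width: 0.017
```

```bash
python3 st2.py
python3 - <<'E'
from ov import *
t=np.mean([vision.capture("top").astype(float) for _ in range(3)],0).astype(np.uint8)
crop("top",420,195,50,45,16,"pics/t13.png",t)
E
python3 st2.py
```

```text
t 18.35 T [ 0.463  -0.2801  0.2308] yaw 51.85 F along X -1.1, tangential(cw resist=tool +y) 2.1, z 5.1 tq [-0.36 -0.54  0.89] pivot [ 0.5259 -0.2   ] q7 [-0.08  0.32  0.68  1.91 -0.24  0.99  0.04] w 0.017
t 18.5 T [ 0.4629 -0.2801  0.2308] yaw 51.83 F along X -2.2, tangential(cw resist=tool +y) 4.1, z 4.8 tq [-0.37 -0.51  0.9 ] pivot [ 0.5258 -0.2001] q7 [-0.08  0.32  0.68  1.91 -0.24  0.99  0.04] w 0.0172
```

View pics/t13.png

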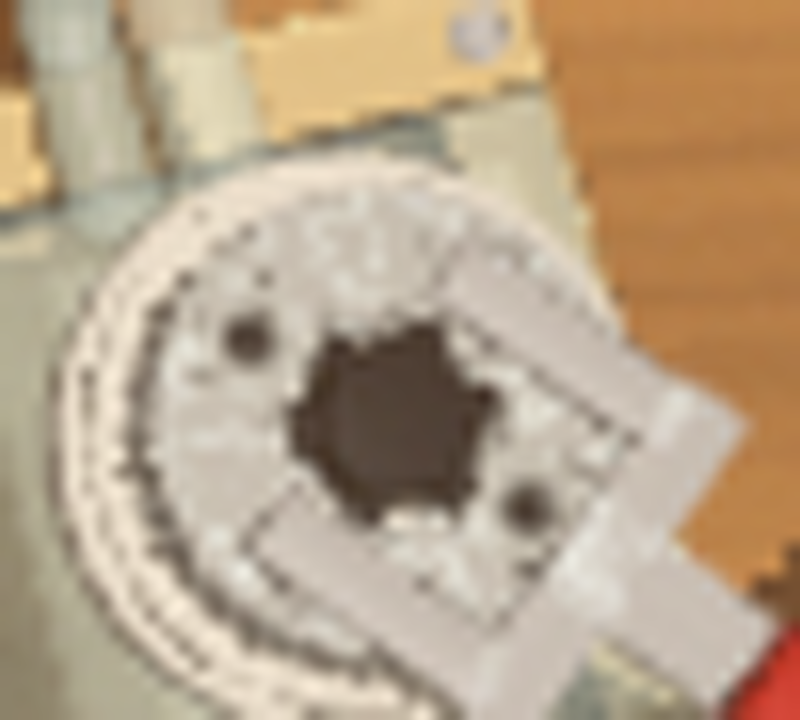

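The ring holes have moved from crop (232,449)/(547,398) to (248,340)/(527,505). That is about 40° clockwise (0.69 rad), and the ring doesn't move under about 1.2 N m, well over the 0.5 N m drag, so it is at the stop. Next I relax to zero torque and lift out.

Call:
carry_out(steps="-1 0 0 0 0.0018 0 0.01;-1.7 0 0 -0.0005 0.003 0 0.01;-1.7 0 0 -0.0007 0.003 0 0.01")

```text
time_s: 18.75
tool_pos: [0.4645, -0.2813, 0.2309]
eef_rot: [1.663, 0.839, -1.663]
wrist_force: [0.6, -1.3, 4.2]
grip_width: 0.0173
```

```bash
python3 st2.py
```

```text
t 18.75 T [ 0.4645 -0.2813  0.2309] yaw 53.42 F along X -0.7, tangential(cw resist=tool +y) 1.2, z 4.2 tq [-0.04 -0.34  0.2 ] pivot [ 0.5252 -0.1995] q7 [-0.07  0.32  0.67  1.91 -0.24  1.    0.07] w 0.0173
```

Call:
carry_out(steps="-0.6 0 0 -0.001 0.001 0 0.01;-0.6 0 0 -0.003 0.001 0 0.01;-0.6 0 0 -0.005 0.001 0 0.01;-0.6 0 0 -0.007 0.001 0 0.01")

```text
time_s: 19.08
tool_pos: [0.4649, -0.2813, 0.2368]
eef_rot: [1.652, 0.848, -1.656]
wrist_force: [2.5, 0.5, -5.7]
grip_width: 0.017
```

```bash
python3 st2.py
```

```text
t 19.08 T [ 0.4649 -0.2813  0.2368] yaw 54.12 F along X 1.9, tangential(cw resist=tool +y) 1.7, z -5.7 tq [-0.33 -0.25 -0.03] pivot [ 0.5246 -0.1988] q7 [-0.07  0.31  0.67  1.9  -0.23  1.01  0.07] w 0.017
```

Call:
carry_out(steps="0 0 0 -0.002 0 0 0.01;0 0 0 -0.005 0 0 0.01;0 0 0 -0.01 0 0 0.01;0 0 0 -0.02 0 0 0.01;0 0 0 -0.035 0 0 0.01;0 0 0 -0.05 0 0 0.01;0 0 0 -0.05 0 0 0.01;0 0 0 -0.05 0 0 0.01")

```text
time_s: 19.75
tool_pos: [0.4659, -0.2829, 0.2895]
eef_rot: [1.655, 0.843, -1.652]
wrist_force: [0.4, 0.3, -3.2]
grip_width: 0.0168
```

```bash
python3 st2.py
python3 - <<'E'
from ov import *
vision.capture("top");t=vision.capture("top");d=vision.capture("side")
crop("top",400,180,80,75,8,"pics/t14.png",t);crop("side",220,180,120,100,6,"pics/s14.png",d)
E
```

```text
t 19.75 T [ 0.4659 -0.2829  0.2895] yaw 54.1 F along X 0.5, tangential(cw resist=tool +y) 0.2, z -3.2 tq [-0.02  0.08 -0.01] pivot [ 0.5256 -0.2004] q7 [-0.09  0.26  0.69  1.83 -0.18  1.11  0.03] w 0.0168
```

View pics/t14.png

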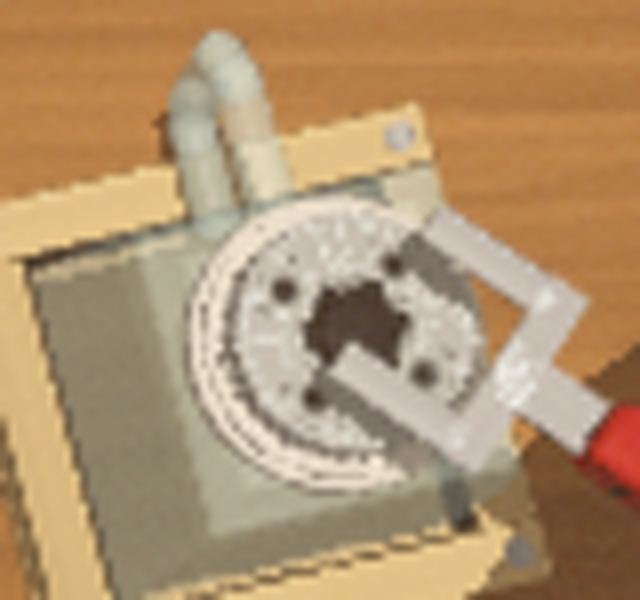

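View pics/s14.png

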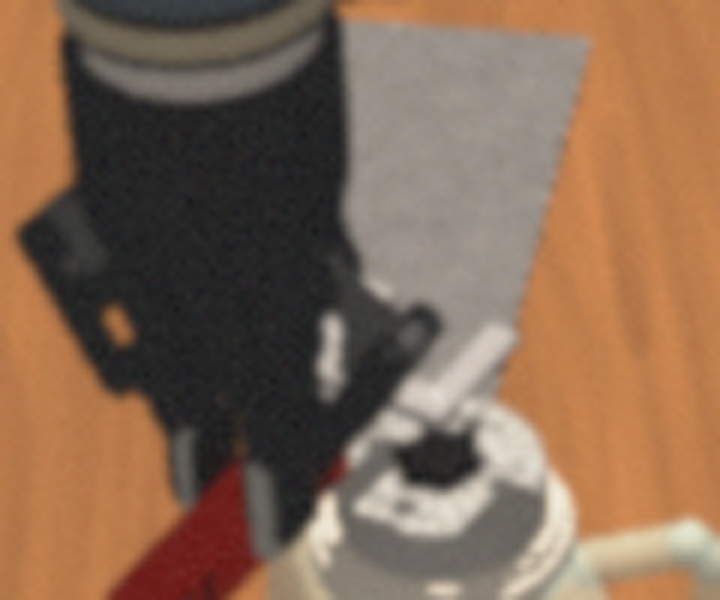

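Run:
```python
from fit import *
t=vision.capture("top")
ht=holes(t,[(400+a/8-.5,180+b/8-.5) for a,b in((285,290),(396,263),(424,374),(316,397))]); print(ht.round(1).tolist())
r=ringfit(ht,ht)["top"]; print(r.x,(97.99-np.degrees(r.x[2]))%90)
s=read_state();T=s["tool_pos"];R=Ro.from_rotvec(s["eef_rot"]).as_matrix()
K=[back("top",p,.003) for p in((205+113/6,190+35/6),(205+738/6,190+183/6),(205+655/6,190+522/6),(205+20/6,190+367/6))]
print(np.round(K,3),np.mean(K,0),np.degrees(np.arctan2(*(K[0]-K[1])[1::-1])),T)
print(s["joint_positions"])
```

```text
[[435.1, 215.8], [449.4, 212.4], [452.6, 226.4], [439.3, 229.1]]
top [ 0.5244 -0.1983  0.9846] cost 0.21 56.4
side [ 0.8538 -0.1257  2.3605] cost 13.4 45.2
both [ 0.7016 -0.1926  1.6359] cost 15641.64 3.7
[ 0.52436957 -0.19834584  0.98457963] 41.57774259376667
[[0.633 0.362 0.003]
 [0.557 0.073 0.003]
 [0.405 0.113 0.003]
 [0.48  0.402 0.003]] [0.51886629 0.23754223 0.003     ] 75.31069944719412 [ 0.46516853 -0.28206103  0.28741145]
[-0.09446226  0.25913471  0.68913963  1.8363085  -0.18248425  1.11205369
  0.03358251]
```

Call:
carry_out(steps="0 0 0 -0.01 -0.008 -0.014 0.01;-1 0 0 -0.015 -0.025 -0.043 0.01;-3 0 0 -0.015 -0.043 -0.074 0.01;-5 0 0 -0.015 -0.062 -0.107 0.01;-7 0 0 -0.015 -0.082 -0.141 0.01;-9 0 0 -0.015 -0.102 -0.176 0.01;-11 0 0 -0.015 -0.122 -0.21 0.01;-13 0 0 -0.015 -0.142 -0.245 0.01;-15 0 0 -0.015 -0.163 -0.281 0.01;-17 0 0 -0.015 -0.184 -0.317 0.01;-19 0 0 -0.015 -0.205 -0.353 0.01;-21 0 0 -0.015 -0.222 -0.383 0.01")

```text
time_s: 20.95
tool_pos: [0.5095, 0.1614, 0.3025]
eef_rot: [1.395, 1.079, -1.396]
wrist_force: [0.9, 0.3, -2.5]
grip_width: 0.0171
```

```bash
python3 st2.py
```

```text
t 20.95 T [0.5095 0.1614 0.3025] yaw 75.35 F along X 0.5, tangential(cw resist=tool +y) 0.9, z -2.5 tq [-0.05 -0.01  0.01] pivot [0.5353 0.2599] q7 [-0.69  0.2   0.36  1.82 -0.08  1.13 -0.56] w 0.0171
```

Call:
carry_out(steps="0 0 0 0.01 -0.003 -0.02 0.01;0 0 0 0.03 -0.006 -0.045 0.01;0 0 0 0.06 -0.0093 -0.061 0.01;0 0 0 0.09 -0.0093 -0.061 0.01;0 0 0 0.12 -0.0093 -0.061 0.01;0 0 0 0.15 -0.0093 -0.061 0.01;0 0 0 0.18 -0.0093 -0.061 0.01;0 0 0 0.21 -0.0093 -0.061 0.01;0 0 0 0.235 -0.0093 -0.061 0.01;0 0 0 0.25 -0.0093 -0.061 0.01;0 0 0 0.255 -0.0093 -0.061 0.01;0 0 0 0.255 -0.0093 -0.061 0.01")

```text
time_s: 21.95
tool_pos: [0.5159, 0.2188, 0.0465]
eef_rot: [1.395, 1.075, -1.402]
wrist_force: [0.2, 0.3, -0.8]
grip_width: 0.0171
```

```bash
python3 st2.py;python3 - <<'E'
from ov import *
crop("top",205,170,150,110,5,"pics/t15.png"); crop("side",235,140,100,110,5,"pics/s15.png")
E
python3 st2.py
```

```text
t 21.95 T [0.5159 0.2188 0.0465] yaw 75.1 F along X 0.3, tangential(cw resist=tool +y) 0.1, z -0.8 tq [-0.06 -0.01 -0.02] pivot [0.5421 0.3171] q7 [-0.67  0.56  0.25  1.99 -0.23  0.62 -0.53] w 0.0171
t 22.05 T [0.5176 0.2195 0.0488] yaw 75.1 F along X 0.2, tangential(cw resist=tool +y) 0.4, z -2.4 tq [-0.05  0.03  0.05] pivot [0.5437 0.3178] q7 [-0.67  0.56  0.25  1.98 -0.23  0.62 -0.53] w 0.0172
```

View pics/t15.png

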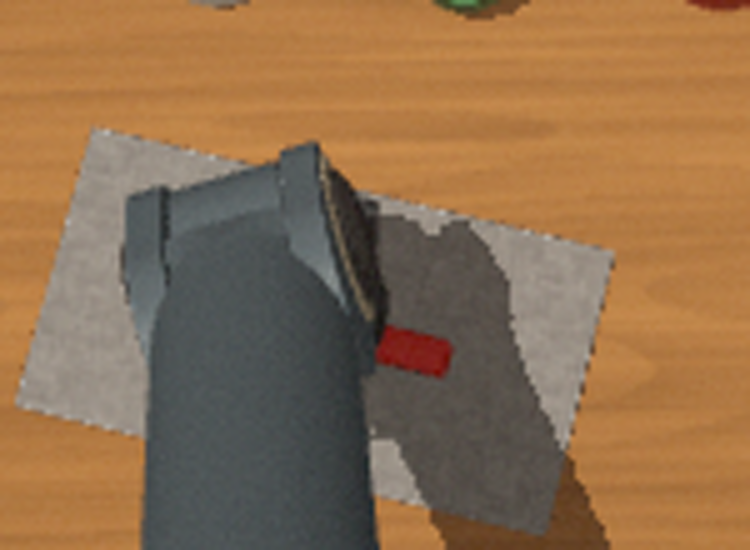

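View pics/s15.png

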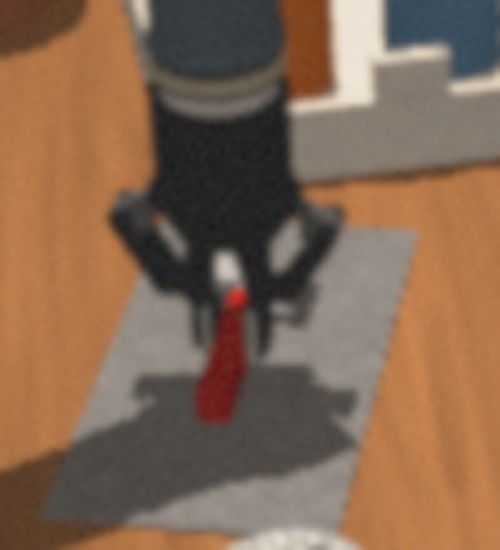

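The spanner is over the mat, with the red handle at (413,350) in the 5x top crop and well inside the mat outline. Lowering gently until it touches.

Call:
carry_out(steps="0 0 0 0.003 0 0 0.01;0 0 0 0.006 0 0 0.01;0 0 0 0.009 0 0 0.01;0 0 0 0.011 0 0 0.01;0 0 0 0.012 0 0 0.01;0 0 0 0.012 0 0 0.01")

```text
time_s: 22.55
tool_pos: [0.5169, 0.2194, 0.0362]
eef_rot: [1.398, 1.075, -1.398]
wrist_force: [0.3, -1.0, -2.2]
grip_width: 0.017
```

```bash
python3 st2.py
```

```text
t 22.55 T [0.5169 0.2194 0.0362] yaw 75.12 F along X -0.9, tangential(cw resist=tool +y) 0.6, z -2.2 tq [-0.11  0.02 -0.  ] pivot [0.543  0.3178] q7 [-0.66  0.58  0.24  1.99 -0.23  0.6  -0.52] w 0.017
```

Call:
carry_out(steps="0 0 0 0.001 0 0 0.01;0 0 0 0.002 0 0 0.01;0 0 0 0.002 0 0 0.01")

```text
time_s: 22.8
tool_pos: [0.5172, 0.2196, 0.035]
eef_rot: [1.398, 1.075, -1.398]
wrist_force: [-1.9, -0.0, 5.5]
grip_width: 0.0171
```

```bash
python3 st2.py
```

```text
t 22.8 T [0.5172 0.2196 0.035 ] yaw 75.12 F along X -0.5, tangential(cw resist=tool +y) -1.9, z 5.5 tq [-0.46  0.54 -0.09] pivot [0.5434 0.318 ] q7 [-0.66  0.58  0.24  1.99 -0.24  0.6  -0.52] w 0.0171
```

The heel touches first (Tx negative), so the nose is up by about 1.5°. I'll ease the grip to 20 N so it can settle, then open slowly.

Call:
carry_out(steps="0 0 0 0 0 0 0.01;0 0 0 -0.0005 0 0 0.01;0 0 0 -0.0005 0 0 0.01;0 0 0 -0.0005 0 0 0.01", newtons=20)

```text
time_s: 23.13
tool_pos: [0.5172, 0.2195, 0.0352]
eef_rot: [1.398, 1.075, -1.397]
wrist_force: [-1.4, -0.7, 3.8]
grip_width: 0.0169
```

Call:
carry_out(steps="0 0 0 0 0 0 0.019;0 0 0 0 0 0 0.022;0 0 0 0 0 0 0.024;0 0 0 0 0 0 0.027;0 0 0 -0.002 0 0 0.032;0 0 0 -0.004 0 0 0.04;0 0 0 -0.006 0 0 0.05;0 0 0 -0.01 0 0 0.06;0 0 0 -0.01 0 0 0.06")

```text
time_s: 23.88
tool_pos: [0.5175, 0.2196, 0.0456]
eef_rot: [1.399, 1.075, -1.397]
wrist_force: [0.3, 1.1, 0.5]
grip_width: 0.0596
```

```bash
python3 st2.py
```

```text
t 23.88 T [0.5175 0.2196 0.0456] yaw 75.11 F along X 1.2, tangential(cw resist=tool +y) -0.0, z 0.5 tq [ 0.02 -0.03  0.04] pivot [0.5437 0.3179] q7 [-0.66  0.57  0.25  1.99 -0.23  0.61 -0.53] w 0.0596
```

Released. Lifting straight up, then moving back towards the base side so the cameras can see.

Call:
carry_out(steps="0 0 0 -0.02 0 0 0.0854;0 0 0 -0.05 0 0 0.0854;0 0 0 -0.085 0 0 0.0854;0 0 0 -0.12 0 0 0.0854;0 0 0 -0.155 0 0 0.0854;0 0 0 -0.19 0 0.01 0.0854;0 0 0 -0.22 0 0.04 0.0854;0 0 0 -0.22 0 0.075 0.0854;0 0 0 -0.22 0 0.11 0.0854;0 0 0 -0.22 0 0.145 0.0854;0 0 0 -0.22 0 0.175 0.0854;0 0 0 -0.22 0 0.19 0.0854")

```text
time_s: 24.88
tool_pos: [0.4668, 0.0316, 0.2651]
eef_rot: [1.401, 1.072, -1.402]
wrist_force: [1.3, -0.6, -0.9]
grip_width: 0.0856
```

```bash
python3 - <<'E'
from ov import *
for _ in range(5): vision.capture("top")
t=vision.capture("top");d=vision.capture("side")
crop("top",205,180,150,110,5,"pics/t16.png",t); crop("side",200,140,200,150,4,"pics/s16.png",d)
cv2.imwrite("pics/t16f.png",t[:,:,::-1])
for nm in ("spanner_grip","mug_mid","tumbler_mid","canister_mid"):
    for r in vision.cut_out(nm,"top")[:2]: print(nm,round(r["score"],2),np.round(r["centre"],1),r["region"].sum())
E
python3 st2.py
```

```text
spanner_grip 0.83 [146. 431.] 512
mug_mid 0.64 [152.5 349.7] 1030
tumbler_mid 0.91 [154.  295.6] 666
canister_mid 0.91 [153.1 245.2] 921
t 25.43 T [0.4683 0.0365 0.2646] yaw 75.2 F along X -0.6, tangential(cw resist=tool +y) 0.4, z -1.2 tq [0.04 0.06 0.01] pivot [0.4943 0.1349] q7 [-0.56  0.12  0.43  2.01 -0.06  1.02 -0.36] w 0.0857
```

View pics/t16f.png

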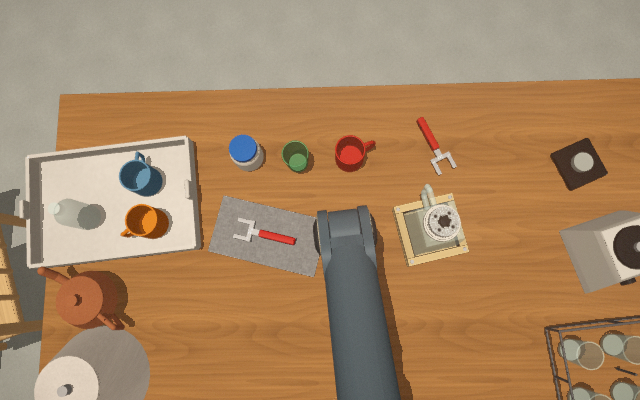

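View pics/t16.png

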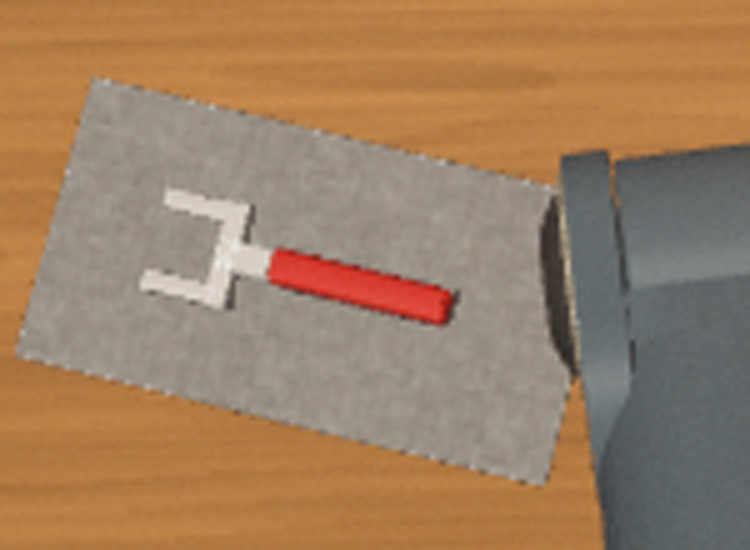

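View pics/s16.png

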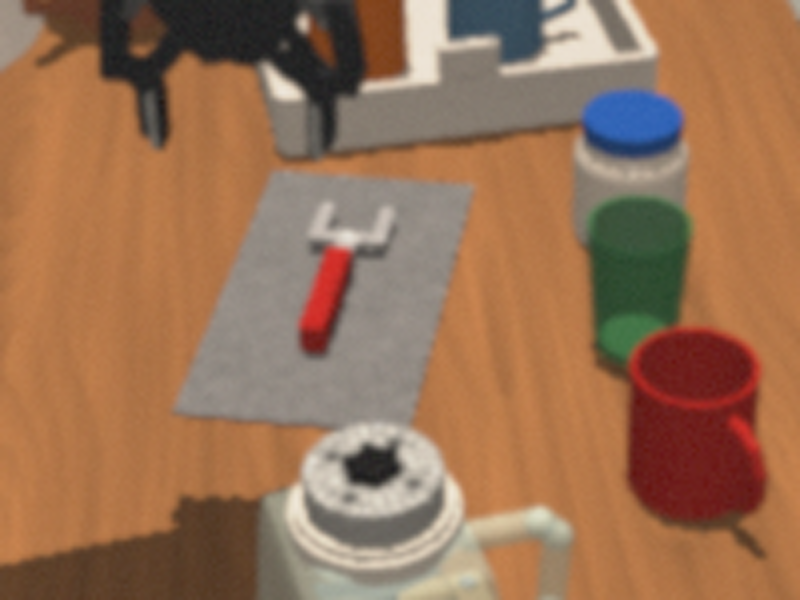

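The spanner lies flat on the mat in both views, with its fork at (242,232) and butt at (295,240) in the top view. The crockery is where it was. One last fit of the ring angle before handing in.

Run:
```python
from fit import *
t=vision.capture("top")
ph=.9846
P=[[.5242+.023*np.cos(ph+k*np.pi/2),-.1978+.023*np.sin(ph+k*np.pi/2),.21] for k in range(4)]
ht=holes(t,proj("top",P)); r=ringfit(ht,ht)["top"]; print((97.99-np.degrees(r.x[2]))%90)
arm.finish_job()
```

```text
top [ 0.5241 -0.1977 -0.5794] cost 0.0 56.8
side [ 0.8531 -0.1261  2.368 ] cost 13.15 45.7
both [ 0.7012 -0.1923  0.0632] cost 15600.14 3.6
41.189631320442516
the job is handed in; nothing more can be done
```

The job is handed in: the lock ring is turned to its stop and the spanner is back on the mat, prongs down. The simulator gives no verdict, so the result rests on my own checks.

**What I did**
- **Spanner:** I took the one on the mat, about 0.61 m from the base. The look-alike on the bench was about 0.79 m away.
- **Seating:** The first presses missed the holes, each at under about 10 N. After I corrected the alignment, both prongs went in until the fork rested on the ring's face.
- **Turning:** I turned the ring clockwise until the turning effort jumped at the stop, then eased off, lifted the spanner out and laid it on the mat.

**Last checks**
- **Ring angle:** The camera fit puts the ring at 41.2° (0.72 rad) clockwise from where it started. That is inside the expected 0.5 to 1.2 rad. The ring did not turn back when I lifted the spanner out.
- **Stop:** Just after I eased off, the ring held still against about 1.2 N m, more than twice its drag.
- **Spanner and crockery:** Both views show the spanner flat inside the mat outline. The mug, tumbler and canister had not visibly moved, and the gripper was clear of everything.

**What was off**
- **Turning effort:** At the stop the effort peaked for a moment at roughly 1.6 to 2.3 N m, depending on how the wrist readings are combined. That is at or above the 2 N m guide before I backed off.
- **Grip slip:** The spanner tilted about 1.5° in the grip while I was looking for the holes, so its heel touched the mat first when I set it down.
- **Camera disagreement:** The side camera disagreed with the top one by about 2 mm, so I used the top camera for the final fit. In the last check the network no longer reported the spanner on the mat (it found only the bench one), so I judged that by eye in both pictures.

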